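# Spice stock check: prise the box open and scan the tins

### The arm

A 7-joint arm with a two-finger parallel gripper is mounted at the origin on the work surface. World frame = base frame: x ahead of the robot, y to its left, z up, the work surface at z = 0. Lengths are in mm, angles in rad, forces in N, time in s.
With the tool pointing down it reaches from about 400 to 875 mm from the base axis. Payload 4.4 kg.
Tool frame: the origin (TCP) lies at the very end of the fingers, on their centre line; the grasp point (between the pads) lies 19 mm behind it; y points along the fingers, z is the direction in which the jaws open and shut, and the axes are right-handed (so a half turn about y gives the same grasp; the last joint's range is limited). The gripper opens to 85 mm and grips with 20 to 120 N. Pads are 22 mm wide; open, the fingers measure 114 mm over their backs; the gripper's body (76 mm by 85 mm) begins 54 mm behind the grasp point. The pads swing forward as they close: fully open they stand 13 mm farther back than shut.
Start: joints at [1.278, 0.628, 0.038, 1.517, -0.027, 0.996, -0.02], TCP at [146.187, -633.362, 231.313] pointing down, gripper open.
Joint ranges: [-3.06, 3.06], [-0.37, 2.12], [-1.25, 1.32], [0.18, 2.47], [-1.1, 4.24], [0.23, 1.98], [-2.94, 2.94]. Speed limits (rad/s): [2.57, 2.57, 3.14, 3.14, 3.14, 3.14, 3.14].

### API

Orientations are given as [roll, pitch, yaw] about the fixed x, y, z axes, in that order (R = Rz(yaw) Ry(pitch) Rx(roll)).
In Python, from cell import ctrl, imaging, finish_job gives the robot as it stands.
- The arm moves only by the shell command python3 -m inch 'ROWS'. ROWS is JSON, one flat list of numbers, 7 for each row, row after row: the opening, from 0 (shut) to 1 (fully open), then the shift along the tool's x, y, z in cm, then the turn, a rotation vector about the tool's x, y, z in degrees. A call has 1 to 12 rows; each row is the pose to reach, as a shift and turn from the pose commanded when the call began, along the tool's axes at that moment; what a row does not reach only later rows make up. A row lasts 1/10 s, in which the tool goes at most 50 mm and 8.59 degrees, less where a joint would pass 70% of its speed; a pose out of reach is approached as far as the arm can. A call with a gripper value outside its range is refused whole. The fingers move at their own pace and stop on an object; the grip force is fixed at half the most. Time passes only in rows, so rows that repeat a pose let the fingers close. It gives the time, the measured TCP pose, the force and the opening at its end, in the units of the state.
- ctrl.read_state(): the state, without advancing time (a new reading comes with each control period).
- imaging.get_image(name): name is "scene" or "top" or "wrist"; returns a dict with "img" (420x560x3 uint8, red, green, blue), "fx", "fy", "cx", "cy" (pixels), "R" (3x3) and "t" (3): a world point X has camera coordinates R X + t. Camera axes: x right, y down, z forward; pixel columns grow to the right and rows downward; lengths in mm; the calibration is good to about 2 mm. A picture is of the moment at which its call begins. There is no depth.
- finish_job(): hands the job in, once; it reports no verdict.
The state is a dict: "clock": time; "qpos": joint angles; "qd": joint speeds; "tau": joint torques, N m; "eef_pos": TCP position; "tool_rot": TCP orientation; "force": force on the tool from outside, world axes, zero at the start; "torque": the same for the moment, N m; "width": finger opening in mm.
Only numpy, scipy, OpenCV 4.12 (cv2) and the standard library are available. Lean on these libraries where they do the work, as an engineer would, in place of code of your own. Each camera call takes 0.05 s, during which the arm holds its last target.

### The job

Do the spice stock check: with the palette knife from the tray prise up the stiff lid of the spice box by its front lip and open it wide, then take the hand scanner off its mat and scan the barcode label of every tin in the row, from left to right, holding the scanner level and still for a second some 50 mm above the middle of each label with its scan line lying across the bars; the tins stay in their compartments. When all are scanned, stand the scanner back in the middle of its mat, lengthwise, lay the knife flat in the tray again beside the spoons, shut the lid and push the tray fully home under the ledge. Leave the mill, the jars, the mortar, the salt pot and the mug alone.

Things in the scene. Friction and masses are not known exactly. Their poses are not given: they have to be found in the camera images.
- lid (a joint): hinge of the spice box's lid, rad: 0 shut, 1.75 the stop, leaning a little back past upright. The lid is a plain board 324 x 102 x 5 mm without knob, hinged along the box's far long edge; it overhangs the box's near wall by a 12 mm lip all along. The hinge is stiff, so the lid stays at any angle; lifting it at the lip takes about 1.5 N
- lid_lip (a point): middle of the front edge of the lid's underside (moves with the lid). Shut, it is 55 mm above the counter
- lid_hinge (a point): middle of the lid's hinge line, at the far top edge of the spice box; the lid's underside runs from this line 102 mm to the lip
- spicebox: fixed wooden spice box 90 x 320 mm, 55 mm high, walls 6 mm, floor 5 mm, long side across the robot's view; a single row of five compartments 62 mm apart with 30 mm high dividers. Origin: centre of the underside; its x axis points away from the robot to the hinge side, y along the row to the left
- tin_1: spice tin of the leftmost compartment (+124 mm along the box's y axis), None if that compartment is empty: flat round steel tin, 48 mm across, 25 mm high. Origin: centre of the underside. On top, centred, a paper barcode label 22 x 40 mm: its long side (across the bars) lies along the tin's y axis, the bars along x
- tin_2: spice tin of the second compartment (+62 mm along the box's y axis), None if that compartment is empty: flat round steel tin, 48 mm across, 25 mm high. Origin: centre of the underside. On top, centred, a paper barcode label 22 x 40 mm: its long side (across the bars) lies along the tin's y axis, the bars along x
- tin_3: spice tin of the middle compartment (+0 mm along the box's y axis), None if that compartment is empty: flat round steel tin, 48 mm across, 25 mm high. Origin: centre of the underside. On top, centred, a paper barcode label 22 x 40 mm: its long side (across the bars) lies along the tin's y axis, the bars along x
- tin_4: spice tin of the fourth compartment (-62 mm along the box's y axis), None if that compartment is empty: flat round steel tin, 48 mm across, 25 mm high. Origin: centre of the underside. On top, centred, a paper barcode label 22 x 40 mm: its long side (across the bars) lies along the tin's y axis, the bars along x
- tin_5: spice tin of the rightmost compartment (-124 mm along the box's y axis), None if that compartment is empty: flat round steel tin, 48 mm across, 25 mm high. Origin: centre of the underside. On top, centred, a paper barcode label 22 x 40 mm: its long side (across the bars) lies along the tin's y axis, the bars along x
- scanner: hand barcode scanner, 178 mm long, 64 mm wide at the head, 59 mm high, 180 g, standing level on its nose and on its battery foot. Origin: underside, below the handle; x axis to the nose, z up. Handle 30 mm wide (along y) and 26 mm thick, free to grasp from x = -35 to +55 mm, its middle 45 mm above the scanner's underside; best taken at x = 15 mm, close to the centre of mass
- scanner_window (a point): centre of the scanning window in the underside of the nose, (82, 0, 0) mm in the scanner's frame; it looks straight down (-z of the scanner), its scan line runs along the scanner's y axis. It reads a label 25 to 85 mm below it
- mat: charging mat of the scanner, fixed black rubber sheet 90 x 220 mm, 4 mm thick; the scanner stands along its long side, which is the mat's y axis. Origin: centre of the underside
- knife: palette knife lying in the tray, 190 mm long, 90 g. Handle of black plastic 95 x 18 (wide) x 20 mm (high), from x = -95 to 0 mm; blade of steel 20 mm wide, 2.5 mm thick, from x = 0 to +95 mm at 10 mm above the underside. Origin: underside, where handle and blade meet; x axis to the blade's tip, z up
- knife_tip (a point): tip of the knife's blade, (95, 0, 10) mm in the knife's frame
- tray (a joint): slide of the aluminium pull-out tray under the ledge, m: 0 fully out (as found), 0.155 fully home (away from the robot, +x); friction about 1.5 N
- tray_floor (a point): centre of the tray's floor (moves with the tray), 11 mm above the counter; axes as the world. Floor 190 (x) x 260 mm (y), rims 10 mm high; the front plate, which faces the robot, has its outside 95 mm before this point (-x) and stands from 4 to 36 mm above the counter: push there
- ledge: fixed tiled ledge along the back: 200 (x) x 1300 mm (y), its top 60 mm and its underside 48 mm above the counter. Origin: counter height, below its middle
- spoons: ring of steel measuring spoons lying in the tray, 95 x 45 mm, 7 mm high; stays in the tray. Origin: at the ring; the spoons point along x
- mill: black plastic pepper mill on the ledge, 168 mm high; leave alone. Origin: its foot
- jar_a: green glass jar on the ledge, 72 mm across, 110 mm high; leave alone. Origin: its foot
- jar_b: green glass jar on the ledge, 72 mm across, 110 mm high; leave alone. Origin: its foot
- mortar: marble mortar on the counter, 100 mm across, 70 mm high; leave alone. Origin: its foot
- saltpot: blue ceramic salt pot on the counter, 60 mm across, 80 mm high; leave alone. Origin: its foot
- mug: terracotta mug on the counter, 76 mm across, 90 mm high; leave alone. Origin: its foot
Not all that is in view belongs to the job. What is shaped like the scanner but purple or red is not meant.

How it is judged:
By the outcome, as a careful person would: the job done as asked, in the order asked, and still so for the second after the job is handed in, with the robot touching nothing.
Of tin_1, tin_2, tin_3, tin_4, tin_5 only 2 to 4 are there at a start; the rules pass over those that are not, and their reading is None.
At some moment in a run one of scanner, knife may be knocked a few centimetres aside while the robot is not near it.
Once in a run the grip may slacken for a moment while it holds something.
It also fails if it takes over 210 s, if anything falls off the work surface, if the arm or the gripper's body presses on something with over 40 N, if the wrist force passes 120 N, or if a joint passes its speed limit or range.

## Working session

There is one attempt and no reset: what is moved stays moved. The work goes in short steps, Python scripts to look and compute and a shell command to move; the robot and the scene stay as the last step left them, time stands still between calls to the robot, and variables do not carry over. Pictures are saved under pics/ and viewed, and the job is handed in when it is done.

```bash
ls -la; mkdir -p pics; cat > h.py <<'E'
import numpy as np, cv2
from cell import ctrl, imaging
from scipy.spatial.transform import Rotation as Ro
def snap(n,f):
    d=imaging.get_image(n); cv2.imwrite('pics/'+f,cv2.cvtColor(d['img'],cv2.COLOR_RGB2BGR)); np.save('pics/'+f+'.npy',d,allow_pickle=True); return d
def load(f): return np.load('pics/'+f+'.npy',allow_pickle=True).item()
def ray(d,u,v,z):
    R=np.array(d['R']);t=np.array(d['t']);c=-R.T@t
    k=R.T@np.array([(u-d['cx'])/d['fx'],(v-d['cy'])/d['fy'],1]); s=(z-c[2])/k[2]; return c+s*k
def proj(d,X):
    p=np.array(d['R'])@np.array(X)+np.array(d['t']); return d['fx']*p[0]/p[2]+d['cx'],d['fy']*p[1]/p[2]+d['cy']
E
python3 - <<'E'
from h import *
for n in('scene','top','wrist'):
    d=snap(n,n+'0.png'); print(n,d['fx'],d['cx'],d['cy'],-np.array(d['R']).T@np.array(d['t']))
s=ctrl.read_state();print(s)
E
```

```text
total 12
drwxr-xr-x  3 agent agent 4096 Dec  7 13:51 .
drwxr-xr-x 23 root  root  4096 Dec  7 13:51 ..
drwxr-xr-x  2 agent agent 4096 Dec  7 13:51 pics
scene 479.66112601858174 280.73527452154974 208.97241219571643 [1152.79077322 -712.38219534 1438.49657094]
top 538.2874680577604 280.5956106504835 210.2179400791617 [ 173.96558303   27.67636714 1653.51863273]
wrist 320.9778538395788 280.6915854532813 210.85487508249702 [ 209.70815001 -618.90127883  372.67182901]
{'clock': 0.15, 'qpos': array([ 1.27822692,  0.62915174,  0.03845135,  1.51814822, -0.02697698,
        0.99627385, -0.01998117]), 'qd': array([ 0.00041434, -0.00401883,  0.00056137, -0.00372442,  0.00214406,
       -0.00031496, -0.00122069]), 'tau': array([ 7.75164026e-04, -5.63808954e+01,  1.22747406e+00, -1.93652040e+01,
        1.11160049e-02,  7.42281612e-03, -1.01040968e-05]), 'eef_pos': array([ 146.0569717 , -632.89178413,  230.58549847]), 'tool_rot': array([-1.57225918e+00, -2.90420050e-05, -2.91479449e+00]), 'force': array([ 0.29011712, -0.05154101, -0.32723397]), 'torque': array([0.00334603, 0.00235303, 0.0419412 ]), 'width': 85.16020222578975}
```

View pics/scene0.png

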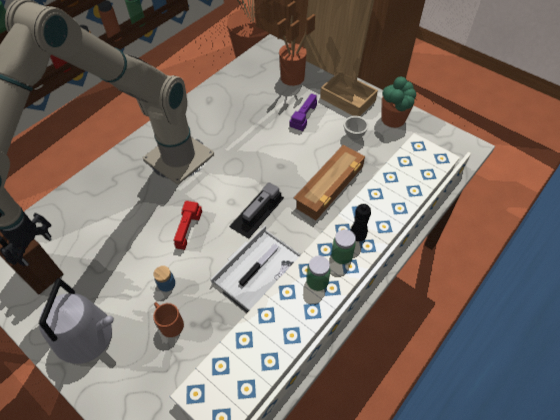

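View pics/top0.png

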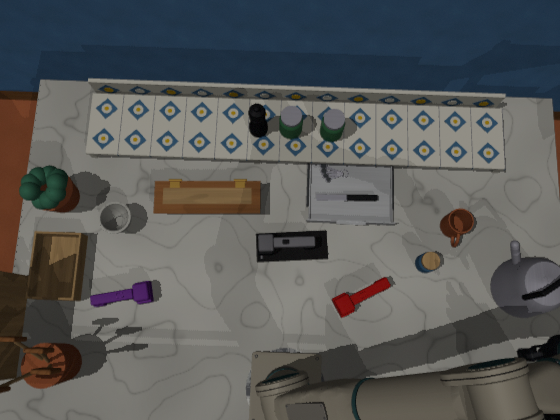

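View pics/wrist0.png

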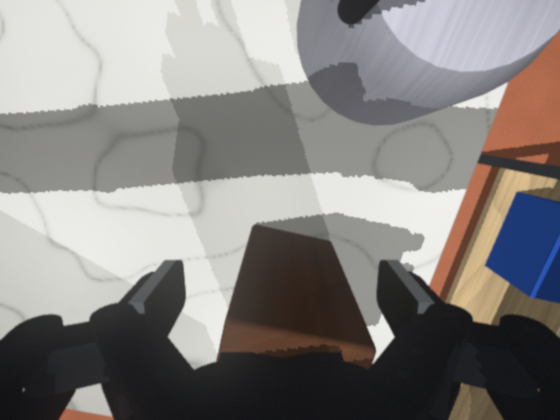

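The scene and top views show the parts of the job:
- **Spice box:** wooden, about (208,197) in the top view, lid shut.
- **Tray with knife:** (350,195). The knife's handle is at (362,198) and its blade points left (+y).
- **Spoons:** (335,172).
- **Mat with the black scanner:** (292,246), nose to the left at (265,243).

Things that could be mistaken for the scanner, in top pixels:
- black on the mat at (290,243): chosen, it fits the description
- purple at (122,294): not meant
- red at (362,297): not meant

Knife candidates: only the one in the tray at (350,197). The spoons at (335,172) are a different thing.

Next I'll look at a close crop.

```bash
python3 - <<'E'
import cv2
a=cv2.imread('pics/top0.png')[150:270,140:410]; cv2.imwrite('pics/c1.png',cv2.resize(a,None,fx=2.96,fy=2.96,interpolation=cv2.INTER_CUBIC))
E
```

```text
(no output)
```

View pics/c1.png

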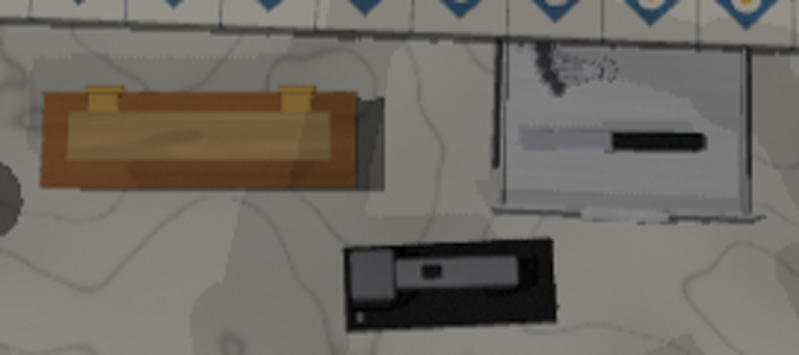

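The crop confirms the black scanner on its mat, nose left, handle about (455,272) in the crop. The knife's handle spans crop (612..706,141), with the blade to the left reaching (520,138). Next, measuring.

```bash
python3 - <<'E'
from h import *
d=load('top0.png')
def c(u,v,z): return np.round(ray(d,140+u/2.96,150+v/2.96,z),1)
print('lid TL TR BR BL',[c(*p,60) for p in((43,93),(357,93),(357,188),(41,187))])
print('knife handle L,R, tip',c(612,142,20),c(706,142,20),c(520,138,12))
print('mat TL TR BR BL',[c(*p,4) for p in((344,248),(552,239),(556,321),(347,330))])
print('scanner nose mid, tail mid',c(349,275,50),c(518,271,58),'head',c(372,275,59))
print('tray front',c(495,212,36),c(760,218,36),'floor corners',c(505,42,11),c(745,45,11))
print('spoons',c(545,60,14),c(610,70,14))
E
```

```text
lid TL TR BR BL [array([597.3, 423.3,  60. ]), array([609.6,  98.7,  60. ]), array([509.1,  94.2,  60. ]), array([498. , 416.8,  60. ])]
knife handle L,R, tip [ 577.2 -170.7   20. ] [ 580.9 -269.9   20. ] [579.8 -74.1  12. ]
mat TL TR BR BL [array([456.1, 107.3,   4. ]), array([ 473.8, -110.7,    4. ]), array([ 387.4, -116.5,    4. ]), array([370. , 100.2,   4. ])]
scanner nose mid, tail mid [420.6  98.7  50. ] [429.8 -72.4  58. ] head [420.1  75.1  59. ]
tray front [494.2 -48.5  36. ] [ 498.1 -322.7   36. ] floor corners [685.7 -55.6  11. ] [ 692.2 -313.7   11. ]
spoons [666.3 -98.7  14. ] [ 657.8 -168.5   14. ]
```

```bash
cat >> h.py <<'E'
def delta(pos,rpy=None,q=True):
    s=ctrl.read_state(); R0=Ro.from_euler('xyz',s['tool_rot']); p=np.array(s['eef_pos'])
    sh=R0.inv().apply(np.array(pos)-p)/10
    rv=np.degrees((R0.inv()*Ro.from_euler('xyz',rpy)).as_rotvec()) if rpy is not None else np.zeros(3)
    print('shift cm',np.round(sh,2),'turn',np.round(rv,1),'rows>=',round(max(np.linalg.norm(sh)/5,np.linalg.norm(rv)/8.59),1)); return sh,rv
def st():
    s=ctrl.read_state(); print('t',round(s['clock'],2),'p',np.round(s['eef_pos'],1),'rpy',np.round(s['tool_rot'],3),'F',np.round(s['force'],1),'w',round(s['width'],1),'q',np.round(s['qpos'],2))
E
python3 - <<'E'
from h import *
d=load('top0.png')
print(ray(d,525,285,200))
print(ray(d,548,290,200))
delta([146,-633,400])
delta([579,-190,300],[-np.pi/2,0,-np.pi/2])
delta([579,-190,400],[-np.pi/2,0,-np.pi/2])
E
```

```text
[ 310.18726051 -630.27686561  200.        ]
[ 299.11476692 -691.23970575  200.        ]
shift cm [ 1.000e-02 -1.694e+01 -2.000e-02] turn [0. 0. 0.] rows>= 3.4
shift cm [-52.14  -6.89 -33.43] turn [  0.1 -77.   -0.1] rows>= 12.5
shift cm [-52.14 -16.89 -33.44] turn [  0.1 -77.   -0.1] rows>= 12.8
```

```bash
python3 -m inch '[1,0,-17,0,0,0,0, 1,0,-17,0,0,0,0, 1,0,-17,0,0,0,0, 1,0,-17,0,0,0,0, 1,-52.1,-17,-33.4,0,-77,0, 1,-52.1,-17,-33.4,0,-77,0, 1,-52.1,-17,-33.4,0,-77,0, 1,-52.1,-17,-33.4,0,-77,0, 1,-52.1,-17,-33.4,0,-77,0, 1,-52.1,-17,-33.4,0,-77,0, 1,-52.1,-17,-33.4,0,-77,0, 1,-52.1,-17,-33.4,0,-77,0]'; python3 -c "
from h import *
st();delta([579,-190,260],[-np.pi/2,0,-np.pi/2])"
```

```text
clock: 1.35
eef_pos: [426.7, -345.6, 401.3]
tool_rot: [-1.571, -0.0, -1.709]
force: [1.2, -0.6, 0.3]
width: 85.3
t 1.35 p [ 426.7 -345.6  401.3] rpy [-1.571 -0.    -1.709] F [ 1.2 -0.6  0.3] w 85.3 q [ 0.85  0.35 -0.32  1.53  0.11  1.28  0.38]
shift cm [-17.52  14.13  12.95] turn [ 0.  -7.9  0. ] rows>= 5.2
```

```bash
python3 -m inch '[1,-17.5,14,13,0,-7.9,0, 1,-17.5,14,13,0,-7.9,0, 1,-17.5,14,13,0,-7.9,0, 1,-17.5,14,13,0,-7.9,0, 1,-17.5,14,13,0,-7.9,0, 1,-17.5,14,13,0,-7.9,0, 1,-17.5,14,13,0,-7.9,0, 1,-17.5,14,13,0,-7.9,0]'; python3 -c "
from h import *
st();snap('wrist','w1.png')"
```

```text
clock: 2.15
eef_pos: [579.0, -194.4, 261.7]
tool_rot: [-1.571, -0.001, -1.578]
force: [-0.5, -0.8, 0.7]
width: 85.0
t 2.15 p [ 579.  -194.4  261.7] rpy [-1.571e+00 -1.000e-03 -1.578e+00] F [-0.5 -0.8  0.7] w 85.0 q [ 0.5   0.56 -0.36  1.59  0.22  1.03  0.07]
```

View pics/w1.png

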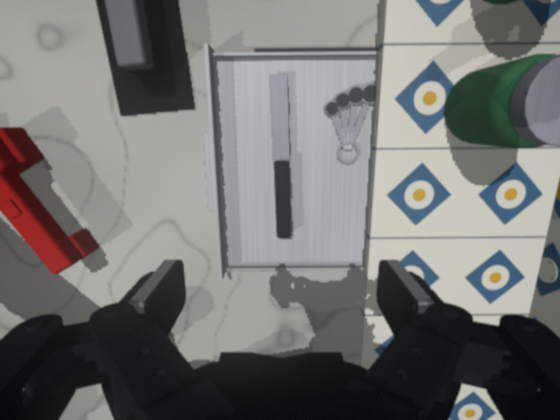

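The wrist view shows the knife handle from (284,160) to (284,237), the blade tip at (281,73) and the spoons at (350,120). The tray rims run from about x=217 to x=370.

```bash
python3 - <<'E'
from h import *
d=load('w1.png')
for n,u,v,z in(('joint',283,160,31),('end',284.5,238,31),('tip',281,73,23),('spoonL',328,105,15),('spoonring',347,153,15),('tray front',205,160,36),('trayfl',220,58,20),('trayfr',375,56,20),('bl',228,266,20),('br',364,266,20)): print(n,ray(d,u,v,z).round(1))
E
```

```text
joint [ 580.4 -170.    31. ]
end [ 581.7 -265.6   31. ]
tip [578.8 -75.7  23. ]
spoonL [ 632.7 -109.2   15. ]
spoonring [ 657.2 -164.    15. ]
tray front [ 491.6 -168.8   36. ]
trayfl [512.1 -59.5  20. ]
trayfr [681.9 -58.8  20. ]
bl [ 508.1 -307.8   20. ]
br [ 685.1 -309.1   20. ]
```

```bash
python3 - <<'E'
from h import *
delta([580.6,-188,60],[-np.pi/2,0,-np.pi/2+0.014])
delta([580.6,-188,13.5],[-np.pi/2,0,-np.pi/2+0.014])
E
```

```text
shift cm [-0.74 20.22  0.15] turn [-0.  -1.3  0.1] rows>= 4.0
shift cm [-0.75 24.87  0.15] turn [-0.  -1.3  0.1] rows>= 5.0
```

```bash
python3 -m inch '[0.5,-0.7,20.2,0.15,0,-1.3,0, 0.5,-0.7,20.2,0.15,0,-1.3,0, 0.5,-0.7,20.2,0.15,0,-1.3,0, 0.5,-0.7,20.2,0.15,0,-1.3,0, 0.5,-0.7,20.2,0.15,0,-1.3,0, 0.5,-0.7,20.2,0.15,0,-1.3,0, 0.5,-0.7,20.2,0.15,0,-1.3,0]'; python3 -c "
from h import *
st();snap('wrist','w2.png');delta([580.6,-188,13.5],[-np.pi/2,0,-np.pi/2+0.014])"
```

```text
clock: 2.9
eef_pos: [583.3, -187.3, 62.8]
tool_rot: [-1.565, -0.002, -1.556]
force: [-1.0, -0.2, 0.5]
width: 42.8
t 2.9 p [ 583.3 -187.3   62.8] rpy [-1.565 -0.002 -1.556] F [-1.  -0.2  0.5] w 42.8 q [ 0.43  0.8  -0.28  1.76  0.35  0.63 -0.03]
shift cm [ 0.07  4.95 -0.32] turn [-0.3  0.1  0.1] rows>= 1.0
```

View pics/w2.png

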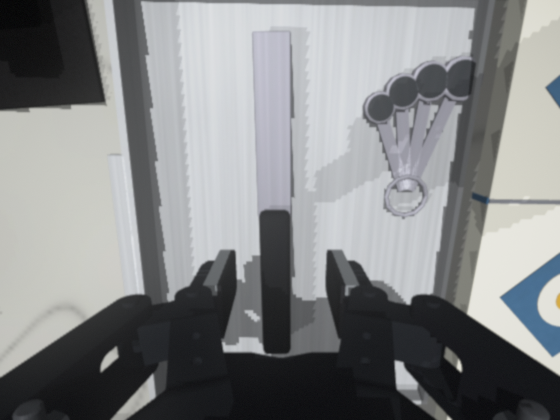

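The handle (275,270) lies between the fingers, 3 mm to the left of their centre. I'll correct that, go down and close.

```bash
python3 -m inch '[0.5,0,2.5,-0.3,0,0,0, 0.5,0,4.9,-0.3,0,0,0, 0.5,0,4.9,-0.3,0,0,0, 0.5,0,4.9,-0.3,0,0,0, 0,0,4.9,-0.3,0,0,0, 0,0,4.9,-0.3,0,0,0, 0,0,4.9,-0.3,0,0,0, 0,0,4.9,-0.3,0,0,0, 0,0,4.9,-0.3,0,0,0]'; python3 -c "
from h import *
st()"
```

```text
clock: 3.85
eef_pos: [579.7, -186.2, 12.5]
tool_rot: [-1.567, -0.001, -1.554]
force: [-0.7, -0.4, 6.7]
width: 16.6
t 3.85 p [ 579.7 -186.2   12.5] rpy [-1.567e+00 -1.000e-03 -1.554e+00] F [-0.7 -0.4  6.7] w 16.6 q [ 0.41  0.88 -0.24  1.78  0.37  0.53 -0.05]
```

```bash
python3 -m inch '[0,0,-1.5,0,0,0,0, 0,0,-4,0,0,0,0, 0,0,-9,0,0,0,0, 0,0,-14,0,0,0,0, 0,0,-18,0,0,0,0, 0,0,-18,0,0,0,0, 0,0,-18,0,0,0,0]'; python3 -c "
from h import *
st();snap('wrist','w3.png');snap('scene','s3.png');
delta([390,255,200],[-np.pi/2,0,-np.pi])"
```

```text
clock: 4.55
eef_pos: [578.4, -186.1, 192.4]
tool_rot: [-1.568, -0.001, -1.554]
force: [-0.2, 0.4, -0.8]
width: 16.7
t 4.55 p [ 578.4 -186.1  192.4] rpy [-1.568e+00 -1.000e-03 -1.554e+00] F [-0.2  0.4 -0.8] w 16.7 q [ 0.48  0.63 -0.35  1.68  0.27  0.88  0.04]
shift cm [-44.38  -0.98 -17.97] turn [ 0.1 90.9  0.1] rows>= 10.6
```

View pics/w3.png

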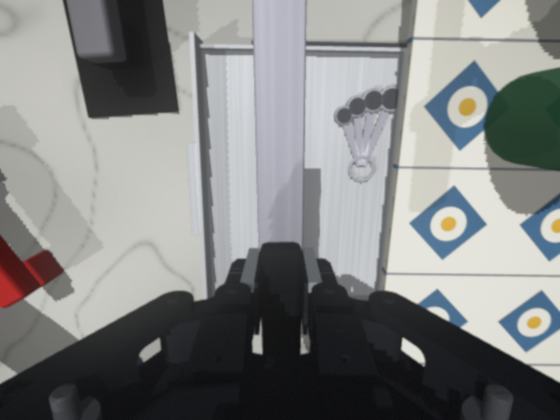

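View pics/s3.png

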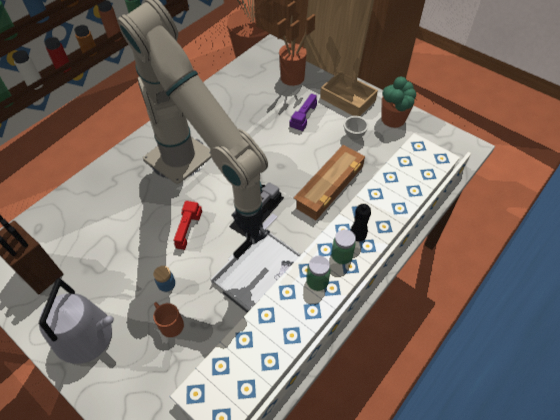

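```bash
python3 -m inch '[0,-44.4,-1,-18,0,92,0, 0,-44.4,-1,-18,0,92,0, 0,-44.4,-1,-18,0,92,0, 0,-44.4,-1,-18,0,92,0, 0,-44.4,-1,-18,0,92,0, 0,-44.4,-1,-18,0,92,0, 0,-44.4,-1,-18,0,92,0, 0,-44.4,-1,-18,0,92,0, 0,-44.4,-1,-18,0,92,0, 0,-44.4,-1,-18,0,92,0, 0,-44.4,-1,-18,0,92,0, 0,-44.4,-1,-18,0,92,0]'; python3 -c "
from h import *
st();
delta([390,255,200],[-np.pi/2,0,-np.pi+0.03])"
```

```text
clock: 5.85
eef_pos: [389.2, 255.7, 199.0]
tool_rot: [-1.568, -0.002, 3.126]
force: [0.2, 0.2, -0.6]
width: 16.6
t 5.85 p [389.2 255.7 199. ] rpy [-1.568e+00 -2.000e-03  3.126e+00] F [ 0.2  0.2 -0.6] w 16.6 q [-0.7   0.42  0.08  2.05 -0.05  0.68 -2.17]
shift cm [-0.08 -0.1   0.07] turn [-0.1 -2.6  0.1] rows>= 0.3
```

```bash
python3 -m inch '[0,0,0,0,0,-2.6,0, 0,0,0,0,0,-2.6,0, 0,0,0,0,0,-2.6,0]'; python3 -c "
from h import *
st();snap('wrist','w4.png')"
```

```text
clock: 6.15
eef_pos: [390.9, 253.9, 199.8]
tool_rot: [-1.57, -0.001, -3.116]
force: [0.7, 0.1, -0.7]
width: 17.2
t 6.15 p [390.9 253.9 199.8] rpy [-1.570e+00 -1.000e-03 -3.116e+00] F [ 0.7  0.1 -0.7] w 17.2 q [-0.69  0.42  0.07  2.05 -0.04  0.68 -2.13]
```

View pics/w4.png

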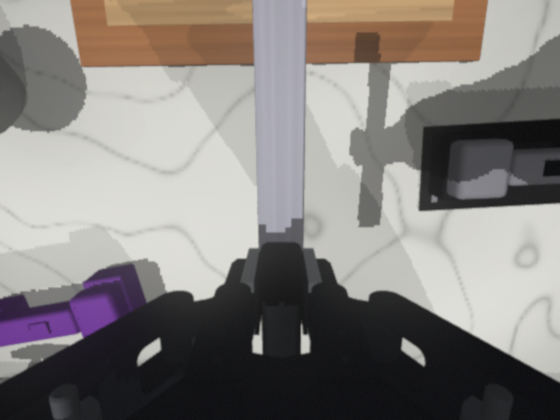

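```bash
python3 - <<'E'
from h import *
d=load('w4.png'); print(-np.array(d['R']).T@d['t'])
for z in(55,60): print(ray(d,80,66,z).round(1),ray(d,479,60,z).round(1), ray(d,280,63,z).round(1))
print(ray(d,256,150,206),ray(d,304,150,206))
E
```

```text
[456.26710462 254.99049501 341.91163448]
[497.2 421.1  55. ] [510.3  93.   55. ] [503.8 256.4  55. ]
[496.5 418.2  60. ] [509.4  95.8  60. ] [502.9 256.4  60. ]
[445.09711664 264.82028907 206.        ] [445.61188502 244.79379307 206.        ]
```

```bash
python3 - <<'E'
from h import *
delta([378,254,37],[-np.pi/2,0,-np.pi+0.035])
E
python3 -m inch '[0,1.3,10,0,0,-0.6,0, 0,1.3,14,0,0,-0.6,0, 0,1.3,16.3,0,0,-0.6,0, 0,1.3,16.3,0,0,-0.6,0, 0,1.3,16.3,0,0,-0.6,0, 0,1.3,16.3,0,0,-0.6,0, 0,1.3,16.3,0,0,-0.6,0]'; python3 -c "
from h import *
st();snap('wrist','w5.png')"
```

```text
shift cm [ 1.28 16.3  -0.03] turn [-0.  -0.5  0. ] rows>= 3.3
clock: 6.9
eef_pos: [379.2, 255.5, 38.6]
tool_rot: [-1.573, 0.003, -3.105]
force: [-0.1, 0.4, -1.2]
width: 16.8
t 6.9 p [379.2 255.5  38.6] rpy [-1.573e+00  3.000e-03 -3.105e+00] F [-0.1  0.4 -1.2] w 16.8 q [-0.67  0.71  0.03  2.19 -0.07  0.23 -2.11]
```

View pics/w5.png

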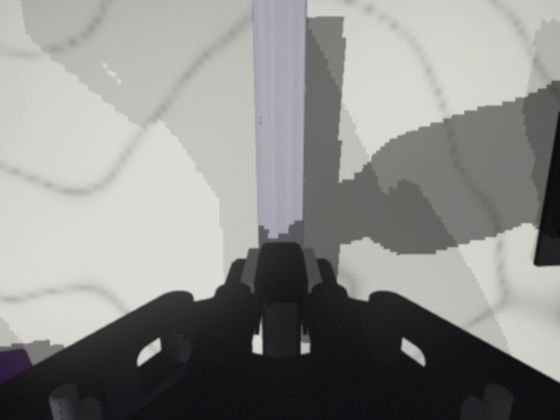

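```bash
python3 -m inch '[0,-1.1,0,0,0,0,0, 0,-2.2,0,0.1,0,0,0, 0,-2.2,0,0.1,0,0,0, 0,-2.2,0,0.1,0,0,0, 0,-2.2,0,0.1,0,0,0]'; python3 -c "
from h import *
st();d=snap('scene','s5.png')
a=cv2.imread('pics/s5.png')[120:260,210:410]; cv2.imwrite('pics/c5.png',cv2.resize(a,None,fx=4,fy=4,interpolation=cv2.INTER_CUBIC))"
```

```text
clock: 7.45
eef_pos: [399.5, 254.4, 37.3]
tool_rot: [-1.571, -0.001, -3.104]
force: [0.1, -0.5, -0.6]
width: 16.8
t 7.45 p [399.5 254.4  37.3] rpy [-1.571e+00 -1.000e-03 -3.104e+00] F [ 0.1 -0.5 -0.6] w 16.8 q [-0.64  0.72  0.03  2.15 -0.06  0.27 -2.1 ]
```

View pics/c5.png

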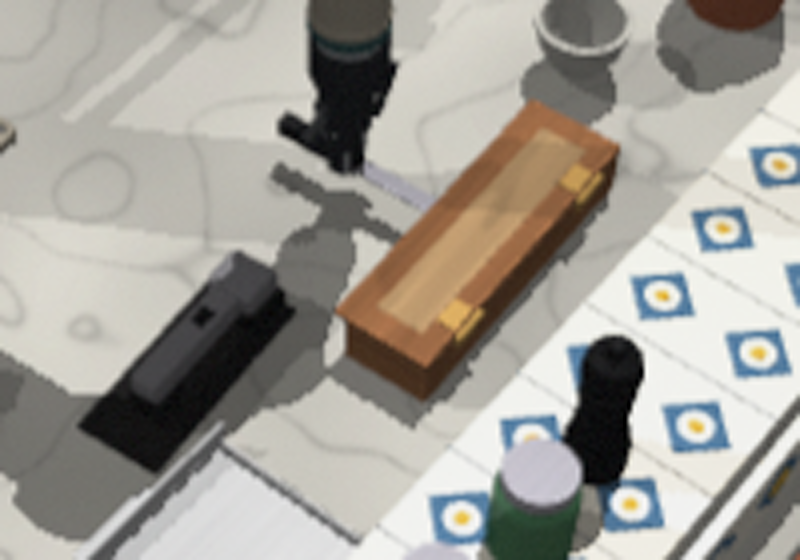

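The crop shows the blade reaching under the lip at about (435,200), near the middle of the lid. Now lifting along the hinge arc.

```bash
python3 -m inch '[0,0,-0.8,0,0,0,0, 0,-0.05,-1.7,0,0,0,0, 0,-0.2,-2.7,0,0,0,0, 0,-0.45,-3.6,0,0,0,0, 0,-0.75,-4.5,0,0,0,0, 0,-1.2,-5.3,0,0,0,0, 0,-1.65,-6.1,0,0,0,0, 0,-1.65,-6.1,0,0,0,0, 0,-1.65,-6.1,0,0,0,0]'; python3 -c "
from h import *
st();d=snap('scene','s6.png')
a=cv2.imread('pics/s6.png')[120:260,210:410]; cv2.imwrite('pics/c6.png',cv2.resize(a,None,fx=4,fy=4,interpolation=cv2.INTER_CUBIC));snap('wrist','w6.png')"
```

```text
clock: 8.4
eef_pos: [417.3, 255.5, 98.7]
tool_rot: [-1.572, 0.002, -3.104]
force: [-0.7, 0.1, -0.9]
width: 16.6
t 8.4 p [417.3 255.5  98.7] rpy [-1.572e+00  2.000e-03 -3.104e+00] F [-0.7  0.1 -0.9] w 16.6 q [-0.63  0.62  0.04  2.08 -0.05  0.44 -2.09]
```

View pics/c6.png

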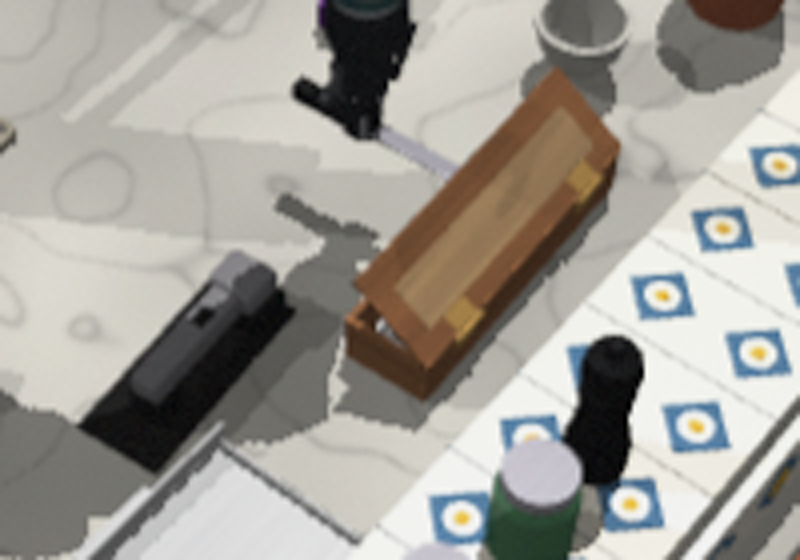

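View pics/w6.png

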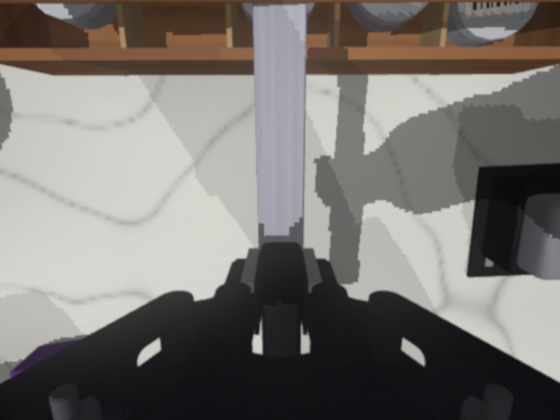

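The lid lifts cleanly. Tins are visible in the wrist view at (75,8), (275,8), (390,10) and (490,15). Continuing the arc.

```bash
python3 -m inch '[0,-0.6,-0.75,0,0,0,0, 0,-1.2,-1.45,0,0,0,0, 0,-1.9,-2.05,0,0,0,0, 0,-2.7,-2.6,0,0,0,0, 0,-3.5,-3.05,0,0,0,0, 0,-4.35,-3.4,0,0,0,0, 0,-5.25,-3.6,0,0,0,0, 0,-6.15,-3.7,0,0,0,0, 0,-7.1,-3.7,0,0,0,0, 0,-8,-3.6,0,0,0,0, 0,-8.6,-3.6,0,0,0,0, 0,-8.6,-3.6,0,0,0,0]'; python3 -c "
from h import *
st();d=snap('scene','s7.png')
a=cv2.imread('pics/s7.png')[120:260,210:410]; cv2.imwrite('pics/c7.png',cv2.resize(a,None,fx=4,fy=4,interpolation=cv2.INTER_CUBIC));snap('wrist','w7.png')"
```

```text
clock: 9.7
eef_pos: [503.4, 258.3, 134.1]
tool_rot: [-1.571, 0.001, -3.105]
force: [-0.4, 0.2, -1.8]
width: 16.7
t 9.7 p [503.4 258.3 134.1] rpy [-1.571e+00  1.000e-03 -3.105e+00] F [-0.4  0.2 -1.8] w 16.7 q [-0.55  0.64  0.04  1.85 -0.04  0.66 -2.02]
```

View pics/c7.png

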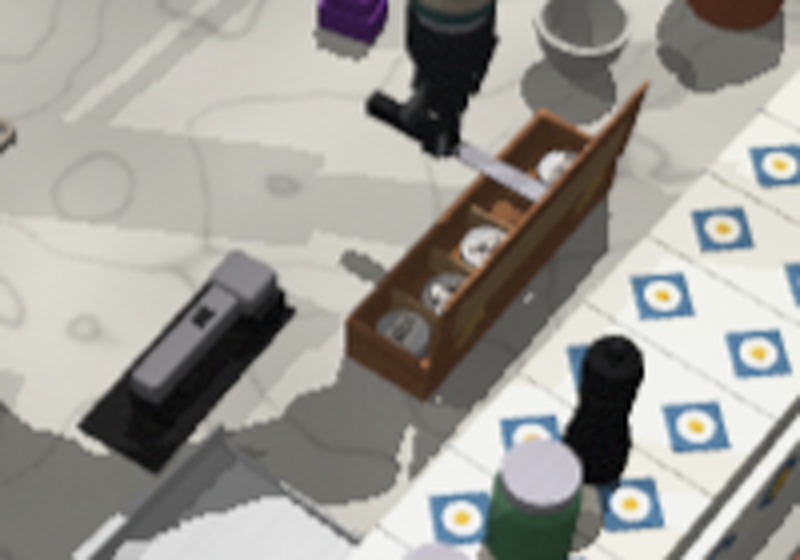

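View pics/w7.png

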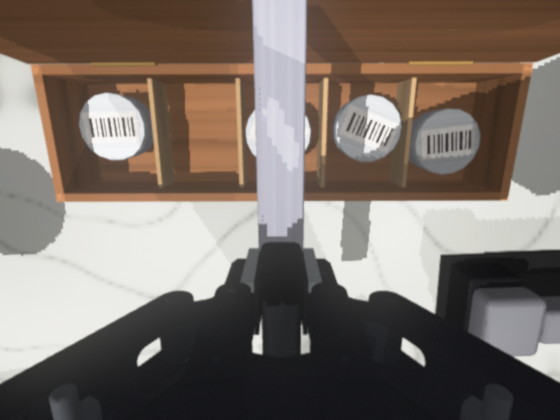

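The lid is about upright. Tins 1, 3, 4 and 5 are there at (113,126), (278,130), (367,128) and (446,140). Compartment 2, at about (200,130), is empty. I'll push on toward the stop.

```bash
python3 -m inch '[0,-0.5,0,0,0,0,0, 0,-0.9,0.05,0,0,0,0, 0,-1.3,0.1,0,0,0,0, 0,-1.3,0.1,0,0,0,0, 0,-1.3,0.1,0,0,0,0]'; python3 -c "
from h import *
st();d=snap('scene','s8.png')
a=cv2.imread('pics/s8.png')[120:260,210:410]; cv2.imwrite('pics/c8.png',cv2.resize(a,None,fx=4,fy=4,interpolation=cv2.INTER_CUBIC))"
```

```text
clock: 10.3
eef_pos: [510.9, 259.0, 132.6]
tool_rot: [-1.569, -0.008, -3.103]
force: [-9.1, -0.1, 2.7]
width: 17.0
t 10.3 p [510.9 259.  132.6] rpy [-1.569 -0.008 -3.103] F [-9.1 -0.1  2.7] w 17.0 q [-0.54  0.65  0.04  1.82 -0.04  0.68 -2.01]
```

View pics/c8.png

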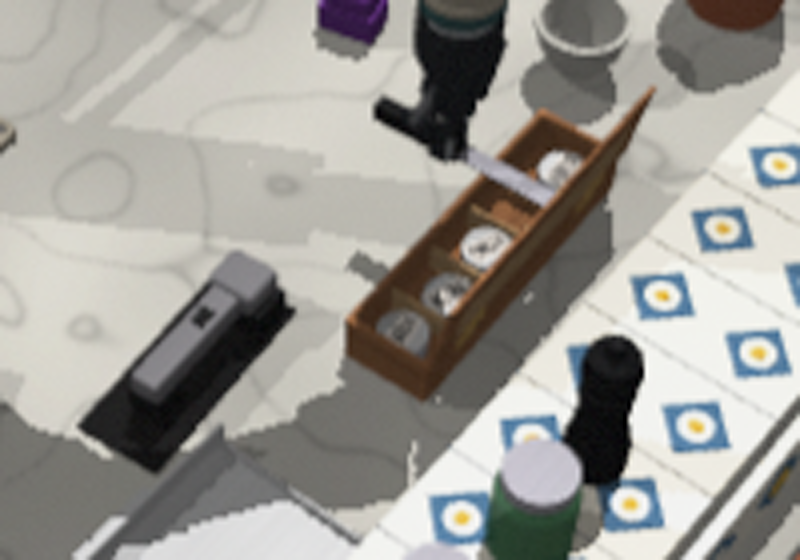

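The lid is at its stop: the push force rose to 9 N. I'll back off and set the knife down on the free counter between box and tray, in the gap around x 480–670, y≈25.

```bash
python3 -c "
from h import *
delta([450,257,180]); delta([556,22,150],[-np.pi/2,0,-np.pi])"
```

```text
shift cm [ 6.14 -4.69 -0.03] turn [0. 0. 0.] rows>= 1.5
shift cm [-3.56 -1.73 23.86] turn [-0.1  2.2  0.5] rows>= 4.8
```

```bash
python3 -m inch '[0,3,0,0,0,0,0, 0,6.1,-2,0,0,0,0, 0,6.1,-4.7,0,0,0,0, 0,6.1,-4.7,10,0,2.2,0.4, 0,6.1,-4.7,20,0,2.2,0.4, 0,0,-4,24,0,2.2,0.4, 0,-3.6,-1.7,23.9,0,2.2,0.4, 0,-3.6,-1.7,23.9,0,2.2,0.4, 0,-3.6,-1.7,23.9,0,2.2,0.4, 0,-3.6,-1.7,23.9,0,2.2,0.4, 0,-3.6,-1.7,23.9,0,2.2,0.4, 0,-3.6,-1.7,23.9,0,2.2,0.4]'; python3 -c "
from h import *
st();d=snap('top','t9.png');snap('wrist','w9.png');delta([556,22,8],[-np.pi/2,0,-np.pi])
a=cv2.imread('pics/t9.png')[130:270,140:410]; cv2.imwrite('pics/c9.png',cv2.resize(a,None,fx=2.96,fy=2.96,interpolation=cv2.INTER_CUBIC))"
```

```text
clock: 11.55
eef_pos: [559.5, 23.0, 150.5]
tool_rot: [-1.572, 0.007, -3.141]
force: [0.0, 0.9, -0.9]
width: 16.9
t 11.55 p [559.5  23.  150.5] rpy [-1.572  0.007 -3.141] F [ 0.   0.9 -0.9] w 16.9 q [-0.12  0.6   0.04  1.86 -0.04  0.67 -1.62]
shift cm [ 0.47 14.27  0.12] turn [ 0.   0.1 -0.4] rows>= 2.9
```

View pics/c9.png

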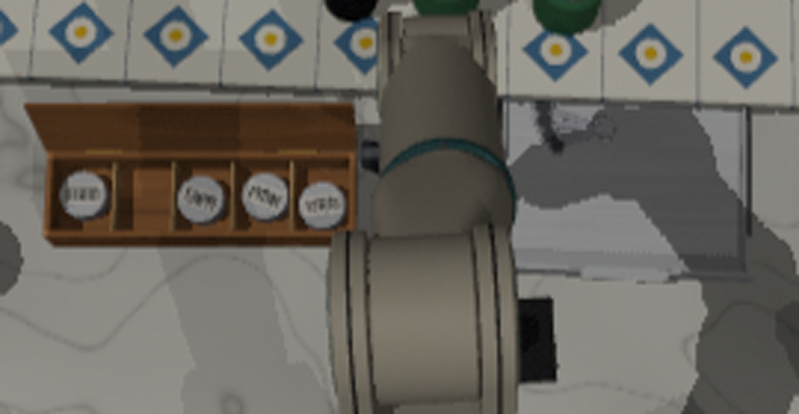

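View pics/w9.png

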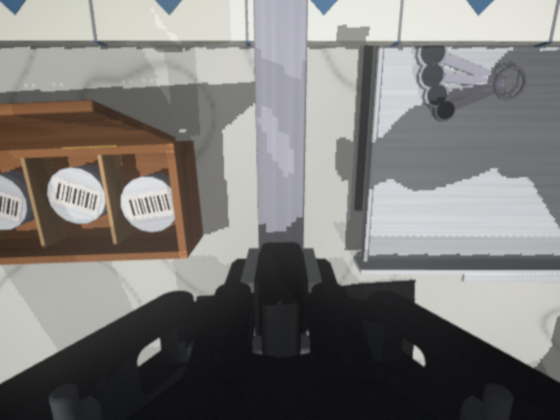

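```bash
python3 -m inch '[0,0.6,5,0.1,0,0,-0.4, 0,0.6,10,0.1,0,0,-0.4, 0,0.6,13,0.1,0,0,-0.4, 0,0.6,14,0.1,0,0,-0.4, 0,0.6,14.7,0.1,0,0,-0.4, 0,0.6,14.7,0.1,0,0,-0.4, 0,0.6,14.7,0.1,0,0,-0.4]'; python3 -c "
from h import *
st()"
```

```text
clock: 12.35
eef_pos: [556.4, 20.7, 4.8]
tool_rot: [-1.571, 0.003, 3.141]
force: [-0.1, 0.9, -0.7]
width: 16.9
t 12.35 p [556.4  20.7   4.8] rpy [-1.571e+00  3.000e-03  3.141e+00] F [-0.1  0.9 -0.7] w 16.9 q [-0.1   0.84  0.02  1.93 -0.05  0.37 -1.62]
```

```bash
python3 -m inch '[0,0,0.15,0,0,0,0, 0,0,0.25,0,0,0,0, 0,0,0.25,0,0,0,0, 0.2,0,0.2,0,0,0,0, 0.4,0,0.2,0,0,0,0, 0.4,0,0.1,0,0,0,0, 0.4,0,0.1,0,0,0,0]'; python3 -c "
from h import *
st()"
```

```text
clock: 13.05
eef_pos: [554.8, 20.4, 2.2]
tool_rot: [-1.571, -0.001, 3.141]
force: [0.4, 0.2, -1.1]
width: 34.0
t 13.05 p [554.8  20.4   2.2] rpy [-1.571e+00 -1.000e-03  3.141e+00] F [ 0.4  0.2 -1.1] w 34.0 q [-0.1   0.84  0.02  1.93 -0.05  0.37 -1.62]
```

```bash
python3 -m inch '[0.4,0,-4,0,0,0,0, 0.4,0,-9,0,0,0,0, 0.4,0,-14,0,0,0,0, 0.4,0,-19,0,0,0,0, 0.4,2,-22,-5,0,0,0, 0.4,4,-25,-10,0,0,0, 0.4,6.5,-25,-15,0,0,0, 0.4,6.5,-25,-23.5,0,0,0, 0.4,6.5,-25,-23.5,0,0,0, 0.4,6.5,-25,-23.5,0,0,0, 0.4,6.5,-25,-23.5,0,0,0]'; python3 -c "
from h import *
st();snap('wrist','w10.png');snap('top','t10.png')"
```

```text
clock: 14.15
eef_pos: [489.3, 258.0, 252.0]
tool_rot: [-1.571, -0.001, -3.138]
force: [0.6, -0.7, -0.1]
width: 33.9
t 14.15 p [489.3 258.  252. ] rpy [-1.571e+00 -1.000e-03 -3.138e+00] F [ 0.6 -0.7 -0.1] w 33.9 q [-0.56  0.46  0.04  1.77 -0.02  0.91 -2.08]
```

View pics/w10.png

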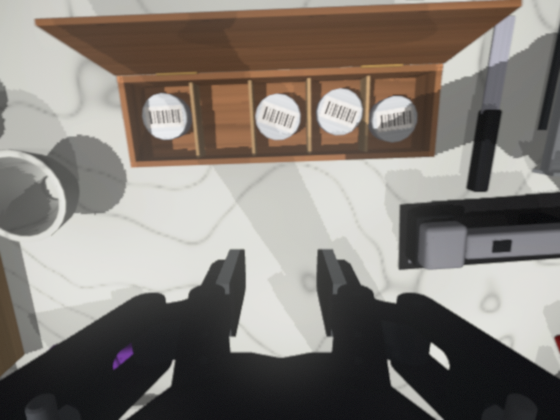

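View pics/t10.png

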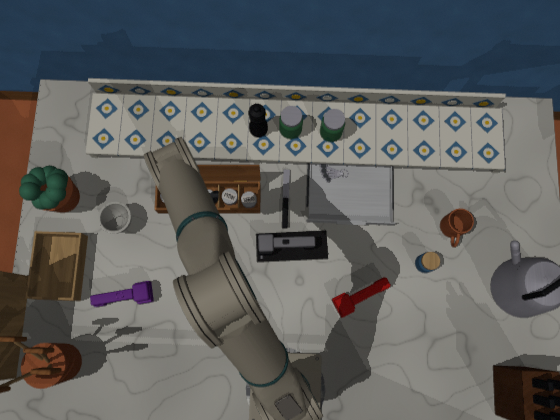

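The wrist view shows the lid open and four tins at (164,116), (278,116), (340,111) and (394,119). The knife lies on the counter at (490,120), the scanner at (470,243).

```bash
cat > lab.py <<'E'
from h import *
import sys
def labels(f,cs,z=30):
    d=load(f); g=cv2.cvtColor(d['img'],cv2.COLOR_RGB2GRAY); out=[]
    for (u,v) in cs:
        m=np.zeros_like(g); cv2.circle(m,(u,v),21,255,-1)
        med=np.median(g[m>0]); b=((g<med*0.62)&(m>0)).astype(np.uint8)*255
        b=cv2.morphologyEx(b,cv2.MORPH_CLOSE,np.ones((5,5),np.uint8)); b=cv2.morphologyEx(b,cv2.MORPH_OPEN,np.ones((3,3),np.uint8))
        cn=[c for c in cv2.findContours(b,cv2.RETR_EXTERNAL,cv2.CHAIN_APPROX_NONE)[0]]
        # blob nearest the centre
        cn=[c for c in cn if cv2.contourArea(c)>60]
        c=min(cn,key=lambda c:np.hypot(*(c.reshape(-1,2).mean(0)-(u,v))))
        r=cv2.minAreaRect(c); bx=cv2.boxPoints(r)
        W=np.array([ray(d,*p,z)[:2] for p in bx]); e=[W[1]-W[0],W[2]-W[1]]; L=[np.linalg.norm(x) for x in e]
        l=e[int(np.argmax(L))]; a=np.arctan2(-l[0],l[1]); a=(a+np.pi/2)%np.pi-np.pi/2
        out.append((ray(d,*r[0],z)[:2],a)); print((u,v),'rect c',np.round(r[0],1),'world',W.mean(0).round(1),'size',np.round(sorted(L),1),'y-axis yaw',round(a,3),'disc c guess',ray(d,u,v,z)[:2].round(1))
        cv2.polylines(d['img'],[np.int32(bx)],True,(255,0,0))
    im=cv2.cvtColor(d['img'],cv2.COLOR_RGB2BGR); return im
E
python3 - <<'E'
from lab import *
im=labels('w10.png',[(164,116),(278,116),(340,111),(394,119)])
cv2.imwrite('pics/c10.png',cv2.resize(im[60:180,110:450],None,fx=2.35,fy=2.35,interpolation=cv2.INTER_CUBIC))
E
```

```text
Traceback (most recent call last):
  File "lab.py", line 12, in labels
    c=min(cn,key=lambda c:np.hypot(*(c.reshape(-1,2).mean(0)-(u,v))))
ValueError: min() iterable argument is empty
```

```bash
python3 - <<'E'
s=open('lab.py').read()
s=s.replace("med=np.median(g[m>0]); b=((g<med*0.62)&(m>0)).astype(np.uint8)*255","bh=cv2.morphologyEx(g,cv2.MORPH_BLACKHAT,np.ones((7,7),np.uint8)); b=((bh>35)&(m>0)).astype(np.uint8)*255")
s=s.replace("cv2.MORPH_OPEN,np.ones((3,3)","cv2.MORPH_OPEN,np.ones((5,5)")
open('lab.py','w').write(s)
from lab import *
im=labels('w10.png',[(164,116),(278,116),(340,111),(394,119)])
cv2.imwrite('pics/c10.png',cv2.resize(im[60:180,110:450],None,fx=2.35,fy=2.35,interpolation=cv2.INTER_CUBIC))
E
```

```text
Traceback (most recent call last):
  File "lab.py", line 12, in labels
    c=min(cn,key=lambda c:np.hypot(*(c.reshape(-1,2).mean(0)-(u,v))))
ValueError: min() iterable argument is empty
```

```bash
python3 - <<'E'
from h import *
g=cv2.imread('pics/w10.png')
cv2.imwrite('pics/c10.png',cv2.resize(g[80:150,130:430],None,fx=2.66,fy=2.66,interpolation=cv2.INTER_NEAREST))
gg=cv2.cvtColor(g,cv2.COLOR_BGR2GRAY)
for v in(110,116,121): print(gg[v,145:185])
print(gg[100:135,278])
E
```

```text
[143 147 148 156 177 204 221 226 226 226 224 215 210 216 221 224 215 195
 206 217 200 197 210 209 207 201 170 160 183 189 180 179 166 166 192 210
 213 210 202 177]
[136 142 145 140 124 119 168 212 213 202 209 196 165 168 184 201 205 173
 152 184 194 173 175 191 193 198 187 151 157 190 191 180 170 150 166 201
 213 210 210 211]
[133 141 148 147 140 124 126 177 213 208 201 213 196 167 169 186 201 194
 159 167 206 200 173 183 196 197 203 181 153 176 200 196 191 178 160 181
 207 214 212 211]
[225 226 224 223 223 227 232 237 240 237 218 175 154 154 165 179 191 203
 207 209 208 199 188 190 214 230 235 234 229 224 217 210 211 212 212]
```

View pics/c10.png

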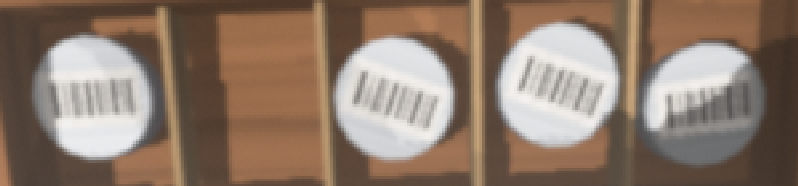

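```bash
cat > lab.py <<'E'
from h import *
def labels(f,cs,z=30,r0=17,th=14,k=3):
    d=load(f); g=cv2.cvtColor(d['img'],cv2.COLOR_RGB2GRAY); G=cv2.resize(g,None,fx=k,fy=k,interpolation=cv2.INTER_CUBIC)
    im=cv2.cvtColor(cv2.resize(d['img'],None,fx=k,fy=k,interpolation=cv2.INTER_CUBIC),cv2.COLOR_RGB2BGR)
    bh=cv2.morphologyEx(G,cv2.MORPH_BLACKHAT,np.ones((13,13),np.uint8))
    for (u,v) in cs:
        m=np.zeros_like(G); cv2.circle(m,(u*k+1,v*k+1),r0*k,255,-1)
        b=((bh>th)&(m>0)).astype(np.uint8)*255
        b=cv2.morphologyEx(b,cv2.MORPH_CLOSE,cv2.getStructuringElement(2,(11,11))); b=cv2.morphologyEx(b,cv2.MORPH_OPEN,cv2.getStructuringElement(2,(13,13)))
        cn=cv2.findContours(b,cv2.RETR_EXTERNAL,cv2.CHAIN_APPROX_NONE)[0]
        if not cn: print('none',u,v); continue
        c=max(cn,key=cv2.contourArea); bx=cv2.boxPoints(cv2.minAreaRect(c))
        W=np.array([ray(d,(p[0]-1)/k,(p[1]-1)/k,z)[:2] for p in bx]); e=[W[1]-W[0],W[2]-W[1]]; L=[np.linalg.norm(x) for x in e]
        l=e[int(np.argmax(L))]; a=np.arctan2(-l[0],l[1]); a=(a+np.pi/2)%np.pi-np.pi/2
        print((u,v),'world',W.mean(0).round(1),'size',np.round(sorted(L),1),'yaw',round(a,3),'disc',ray(d,u,v,z)[:2].round(1))
        cv2.polylines(im,[np.int32(bx)],True,(0,0,255))
    return im
E
python3 - <<'E'
from lab import *
im=labels('w10.png',[(165,116),(278,117),(340,112),(394,119)])
cv2.imwrite('pics/c11.png',im[240:460,360:1320][:, :800]); cv2.imwrite('pics/c11.png',cv2.resize(im[230:450,390:1290],None,fx=.88,fy=.88))
E
```

```text
(165, 116) world [560.7 386.9] size [12.2 13.5] yaw -1.5 disc [561.5 383.4]
(278, 117) world [562.7 265.9] size [13.6 21. ] yaw -0.375 disc [560.9 260.5]
(340, 112) world [566.6 193.2] size [12.8 32.9] yaw -0.299 disc [566.4 193.2]
(394, 119) world [556.5 132.4] size [5.6 7.5] yaw 0.817 disc [559.3 134. ]
```

View pics/c11.png

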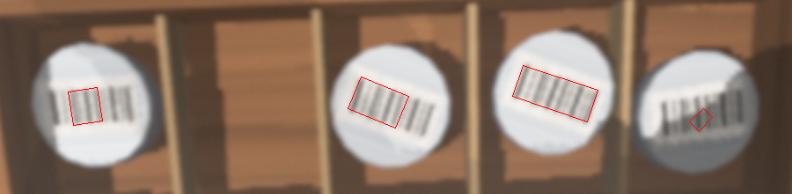

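```bash
sed -i 's/(11,11)/(27,27)/; s/(13,13))); *$/&/' lab.py; sed -i 's/r0=17,th=14/r0=19,th=10/' lab.py; python3 - <<'E'
from lab import *
im=labels('w10.png',[(165,116),(278,117),(340,112),(394,119)])
cv2.imwrite('pics/c12.png',cv2.resize(im[230:450,390:1290],None,fx=.88,fy=.88))
E
```

```text
(165, 116) world [561.  384.3] size [14.3 34.5] yaw 0.069 disc [561.5 383.4]
(278, 117) world [560.6 261. ] size [14.3 34. ] yaw -0.338 disc [560.9 260.5]
(340, 112) world [566.5 193.3] size [13.8 33.3] yaw -0.345 disc [566.4 193.2]
(394, 119) world [559.3 132.5] size [14.2 34.2] yaw 0.148 disc [559.3 134. ]
```

View pics/c12.png

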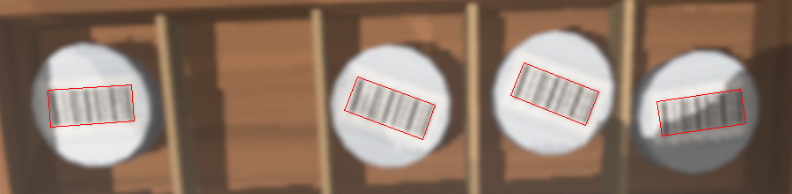

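Label poses are fitted cleanly: tin 1 (561,384), tin 3 (561,261), tin 4 (566,193), tin 5 (559,132). Next, the scanner: look at it from above with the jaws across its handle.

```bash
python3 -c "
from h import *
delta([430,-30,250],[-np.pi/2,0,-np.pi/2+.06])"
```

```text
shift cm [ 5.99  0.24 28.39] turn [ -0.1 -93.6   0.1] rows>= 10.9
```

```bash
python3 -m inch '[0.7,2,0,3,0,-20,0, 0.7,3,0,6,0,-30,0, 0.7,6,0.2,28.7,0,-93.6,0, 0.7,6,0.2,28.7,0,-93.6,0, 0.7,6,0.2,28.7,0,-93.6,0, 0.7,6,0.2,28.7,0,-93.6,0, 0.7,6,0.2,28.7,0,-93.6,0, 0.7,6,0.2,28.7,0,-93.6,0, 0.7,6,0.2,28.7,0,-93.6,0, 0.7,6,0.2,28.7,0,-93.6,0, 0.7,6,0.2,28.7,0,-93.6,0, 0.7,6,0.2,28.7,0,-93.6,0]';python3 -m inch '[0.7,0,0,0,0,0,0,0.7,0,0,0,0,0,0]'; python3 -c "
from h import *
st();snap('wrist','w13.png')"
```

```text
clock: 15.45
eef_pos: [429.1, -34.1, 250.1]
tool_rot: [-1.572, -0.001, -1.51]
force: [-0.5, -0.9, -0.5]
width: 59.7
clock: 15.65
eef_pos: [429.5, -33.1, 250.2]
tool_rot: [-1.571, -0.0, -1.513]
force: [-0.5, -0.4, 0.5]
width: 59.3
t 15.65 p [429.5 -33.1 250.2] rpy [-1.571 -0.    -1.513] F [-0.5 -0.4  0.5] w 59.3 q [ 0.25  0.3  -0.3   2.06  0.13  0.79 -0.07]
```

View pics/w13.png

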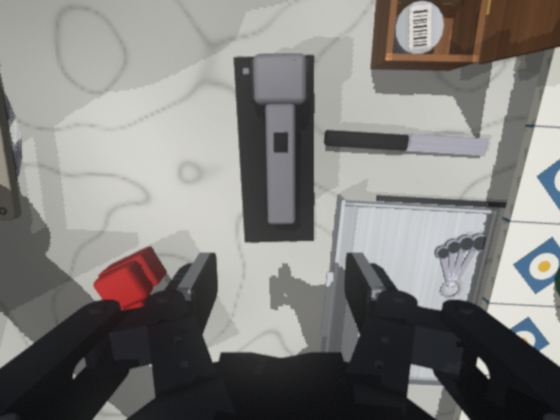

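```bash
python3 - <<'E'
from h import *
d=load('w13.png');print((-np.array(d['R']).T@d['t']).round(0))
z=62
for n,u,v,zz in(('nose',280,54,62),('headL',255,80,62),('headR',305,80,62),('neck',280,104,62),('tail',281,223,62),('hL1',266,115,60),('hR1',294,115,60),('hL2',268,210,60),('hR2',294,210,60),('matTL',235.5,58,4),('TR',313,55,4),('BL',245,242,4),('BR',313,240,4)): print(n,ray(d,u,v,zz).round(1))
E
python3 - <<'E'
import cv2
a=cv2.imread('pics/w13.png')[40:250,200:340]; cv2.imwrite('pics/c13.png',cv2.resize(a,None,fx=2.8,fy=2.8,interpolation=cv2.INTER_CUBIC))
E
```

```text
[425.  33. 392.]
nose [420.   95.1  62. ]
headL [397.4  71.   62. ]
headR [445.3  73.7  62. ]
neck [422.6  50.5  62. ]
tail [430.6 -71.2  62. ]
hL1 [409.3  39.4  60. ]
hR1 [437.  41.  60.]
hL2 [415.9 -58.   60. ]
hR2 [443.7 -56.4  60. ]
matTL [370.2  99.2   4. ]
TR [455.8 107.2   4. ]
BL [ 386.9 -117.7    4. ]
BR [ 474.1 -109.9    4. ]
```

View pics/c13.png

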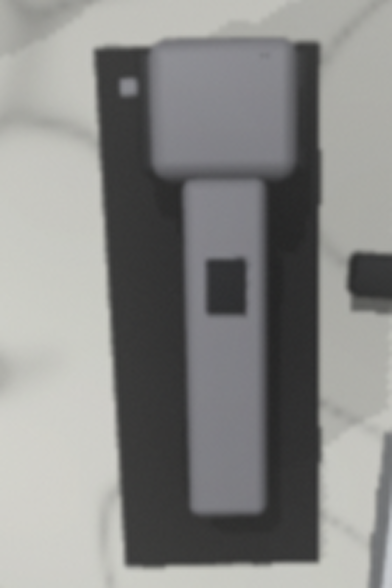

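```bash
python3 -c "
from h import *
delta([425.6,7,110],[-np.pi/2,0,-1.507]);delta([425.6,7,30],[-np.pi/2,0,-1.507])"
```

```text
shift cm [-3.99 14.02 -0.18] turn [ 0.  -0.3  0. ] rows>= 2.9
shift cm [-3.99 22.02 -0.17] turn [ 0.  -0.3  0. ] rows>= 4.5
```

```bash
python3 -m inch '[0.6,-4,5,-0.2,0,0,0, 0.6,-4,10,-0.2,0,0,0, 0.6,-4,14,-0.2,0,0,0, 0.6,-4,14,-0.2,0,0,0, 0.6,-4,14,-0.2,0,0,0, 0.6,-4,14,-0.2,0,0,0]'; python3 -c "
from h import *
st();snap('wrist','w14.png');delta([425.6,7,30],[-np.pi/2,0,-1.507])"
```

```text
clock: 16.3
eef_pos: [427.4, 8.1, 112.5]
tool_rot: [-1.566, -0.0, -1.51]
force: [-0.2, 0.4, 1.0]
width: 51.3
t 16.3 p [427.4   8.1 112.5] rpy [-1.566 -0.    -1.51 ] F [-0.2  0.4  1. ] w 51.3 q [ 0.06  0.54 -0.21  2.23  0.28  0.4  -0.32]
shift cm [ 0.09  8.28 -0.26] turn [-0.3 -0.2  0. ] rows>= 1.7
```

View pics/w14.png

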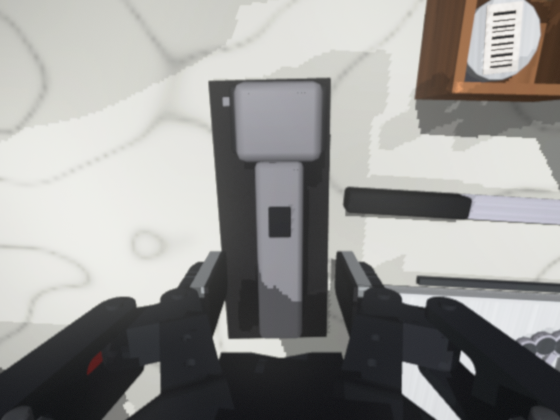

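```bash
python3 -c "
from h import *
d=load('w14.png')
for p in((278,82),(280,161),(281,336),(236,120),(322,120)):print(p,ray(d,*p,62).round(1))
print('mat',[ray(d,*p,4).round(1) for p in((210,81),(331,78),(229,338),(328,335))])"
python3 -m inch '[0.6,0.1,3,-0.2,0,0,0, 0.6,0.1,5,-0.2,0,0,0, 0.6,0.1,5,-0.2,0,0,0, 0.6,0.1,5,-0.2,0,0,0]'; python3 -c "
from h import *
st()"
```

```text
(278, 82) [419.4  95.8  62. ]
(280, 161) [423.2  51.9  62. ]
(281, 336) [431.2 -69.   62. ]
(236, 120) [396.4  73.9  62. ]
(322, 120) [446.   76.9  62. ]
mat [array([369.3, 100.1,   4. ]), array([457.1, 107.6,   4. ]), array([ 387.1, -116.8,    4. ]), array([ 476.6, -108.5,    4. ])]
clock: 16.75
eef_pos: [425.0, 7.1, 62.0]
tool_rot: [-1.568, -0.0, -1.509]
force: [-0.1, -0.3, 0.4]
width: 51.6
t 16.75 p [425.    7.1  62. ] rpy [-1.568 -0.    -1.509] F [-0.1 -0.3  0.4] w 51.6 q [ 0.01  0.64 -0.14  2.26  0.34  0.25 -0.37]
```

```bash
python3 -m inch '[0.6,0,1,0,0,0,0, 0.6,0,2.1,0,0,0,0, 0.6,0,3.2,0,0,0,0, 0.6,0,3.2,0,0,0,0, 0.6,0,3.2,0,0,0,0, 0.6,0,3.2,0,0,0,0]'; python3 -c "
from h import *
st()"
```

```text
clock: 17.35
eef_pos: [424.6, 7.1, 29.5]
tool_rot: [-1.569, -0.0, -1.51]
force: [0.2, -0.1, -0.5]
width: 51.6
t 17.35 p [424.6   7.1  29.5] rpy [-1.569 -0.    -1.51 ] F [ 0.2 -0.1 -0.5] w 51.6 q [ 0.1   0.73 -0.26  2.27  0.85  0.23 -0.88]
```

```bash
python3 -m inch '[0,0,0,0.1,0,0,0, 0,0,0,0.1,0,0,0, 0,0,0,0.1,0,0,0, 0,0,0,0.1,0,0,0, 0,0,0,0.1,0,0,0, 0,0,0,0.1,0,0,0]'; python3 -c "
from h import *
st()"; python3 -m inch '[0,0,-1,0.1,0,0,0, 0,0,-2,0.1,0,0,0, 0,0,-4,0.1,0,0,0, 0,0,-4,0.1,0,0,0]'; python3 -c "
from h import *
st()
snap('wrist','w15.png');snap('scene','s15.png')
a=cv2.imread('pics/s15.png')[120:280,180:380]; cv2.imwrite('pics/c15.png',cv2.resize(a,None,fx=3.7,fy=3.7,interpolation=cv2.INTER_CUBIC))"
```

```text
clock: 17.95
eef_pos: [425.6, 7.4, 29.1]
tool_rot: [-1.569, -0.0, -1.508]
force: [0.9, -0.7, 8.0]
width: 29.4
t 17.95 p [425.6   7.4  29.1] rpy [-1.569 -0.    -1.508] F [ 0.9 -0.7  8. ] w 29.4 q [ 0.1   0.73 -0.27  2.27  0.85  0.24 -0.88]
clock: 18.35
eef_pos: [426.7, 7.5, 69.8]
tool_rot: [-1.568, 0.0, -1.509]
force: [-0.3, 0.2, -1.8]
width: 29.1
t 18.35 p [426.7   7.5  69.8] rpy [-1.568  0.    -1.509] F [-0.3  0.2 -1.8] w 29.1 q [ 0.21  0.66 -0.42  2.25  0.75  0.37 -0.79]
```

View pics/c15.png

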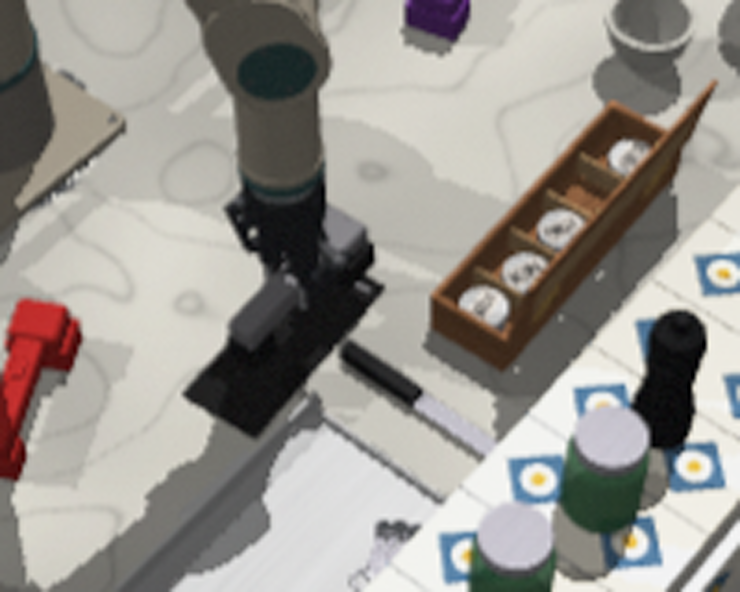

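View pics/w15.png

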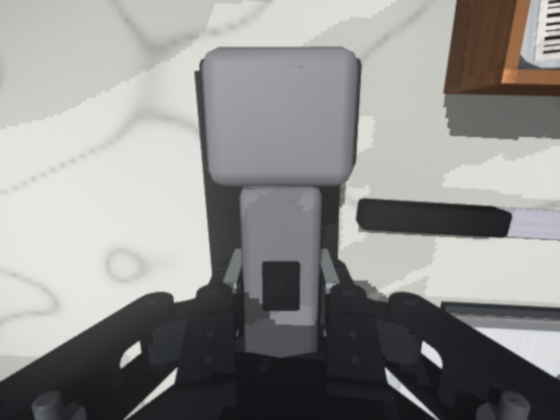

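```bash
python3 -c "
from h import *
d=load('w15.png')
s=ctrl.read_state();R0=Ro.from_euler('xyz',s['tool_rot'])
for p in((282,48),(282,183),(209,115),(356,115)):
  X=ray(d,*p,69.8+33);print(p,X.round(1),R0.inv().apply(X-s['eef_pos']).round(1))"
```

```text
(282, 48) [420.3  95.6 102.8] [-88.5 -34.4  -0.1]
(282, 183) [423.   53.3 102.8] [-46.2 -34.4  -0.1]
(209, 115) [397.8  74.2 102.8] [-68.7 -34.4 -23.9]
(356, 115) [445.6  77.2 102.8] [-68.7 -34.4  24. ]
```

The scanner is held. The head centre is 67 mm ahead of the TCP and centred between the jaws. I'll raise it and carry it high to tin 1, so nothing is read out of order.

```bash
python3 -m inch '[0,0,-5,0,0,0,0, 0,0,-10,0,0,0,0, 0,0,-14,0,0,0,0, 0,0,-14,0,0,0,0]'; python3 -c "
from h import *
st();delta([494.2,379.7,209],[-np.pi/2,0,-3.073])"
```

```text
clock: 18.85
eef_pos: [428.6, 8.0, 211.6]
tool_rot: [-1.563, -0.0, -1.51]
force: [0.7, 0.1, -2.2]
width: 29.4
t 18.85 p [428.6   8.  211.6] rpy [-1.563 -0.    -1.51 ] F [ 0.7  0.1 -2.2] w 29.4 q [ 0.47  0.43 -0.75  2.12  0.43  0.74 -0.5 ]
shift cm [-36.7    0.33   8.82] turn [-0.4 89.6 -0.4] rows>= 10.4
```

```bash
python3 -m inch '[0,-36.7,0.2,8.8,-0.4,89.6,-0.4, 0,-36.7,0.2,8.8,-0.4,89.6,-0.4, 0,-36.7,0.2,8.8,-0.4,89.6,-0.4, 0,-36.7,0.2,8.8,-0.4,89.6,-0.4, 0,-36.7,0.2,8.8,-0.4,89.6,-0.4, 0,-36.7,0.2,8.8,-0.4,89.6,-0.4, 0,-36.7,0.2,8.8,-0.4,89.6,-0.4, 0,-36.7,0.2,8.8,-0.4,89.6,-0.4, 0,-36.7,0.2,8.8,-0.4,89.6,-0.4, 0,-36.7,0.2,8.8,-0.4,89.6,-0.4, 0,-36.7,0.2,8.8,-0.4,89.6,-0.4, 0,-36.7,0.2,8.8,-0.4,89.6,-0.4]'; python3 -m inch '[0,0,0,0,0,0,0,0,0,0,0,0,0,0]'; python3 -c "
from h import *
st();delta([494.2,379.7,105],[-np.pi/2,0,-3.073]);snap('wrist','w16.png')"
```

```text
clock: 20.05
eef_pos: [490.0, 378.4, 203.9]
tool_rot: [-1.567, -0.011, -3.072]
force: [0.4, 0.2, -2.0]
width: 29.4
clock: 20.25
eef_pos: [490.5, 378.8, 205.4]
tool_rot: [-1.57, -0.01, -3.071]
force: [-0.2, 0.8, -1.2]
width: 29.1
t 20.25 p [490.5 378.8 205.4] rpy [-1.57  -0.01  -3.071] F [-0.2  0.8 -1.2] w 29.1 q [-0.54  0.63 -0.26  1.62  0.18  0.93 -2.36]
shift cm [-0.47 10.04 -0.07] turn [-0.1  0.1  0.6] rows>= 2.0
```

View pics/w16.png

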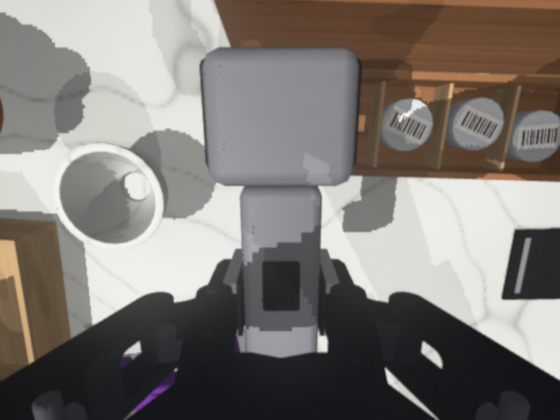

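```bash
python3 -m inch '[0,-0.45,3,0,0,0,0.6, 0,-0.45,6,0,0,0,0.6, 0,-0.45,8.5,0,0,0,0.6, 0,-0.45,10,0,0,0,0.6, 0,-0.45,10,0,0,0,0.6, 0,-0.45,10,0,0,0,0.6]'; python3 -c "
from h import *
st();snap('scene','s17.png');snap('wrist','w17.png')
a=cv2.imread('pics/s17.png')[80:240,230:430]; cv2.imwrite('pics/c17.png',cv2.resize(a,None,fx=3.7,fy=3.7,interpolation=cv2.INTER_CUBIC));delta([494.2,379.7,105],[-np.pi/2,0,-3.073])"
```

```text
clock: 20.9
eef_pos: [494.9, 379.8, 106.9]
tool_rot: [-1.572, 0.002, -3.073]
force: [-0.6, 0.1, -2.2]
width: 29.3
t 20.9 p [494.9 379.8 106.9] rpy [-1.572e+00  2.000e-03 -3.073e+00] F [-0.6  0.1 -2.2] w 29.3 q [-0.57  0.75 -0.22  1.7   0.23  0.72 -2.4 ]
shift cm [0.12 0.28 0.04] turn [ 0.1  0.  -0.2] rows>= 0.1
```

View pics/c17.png

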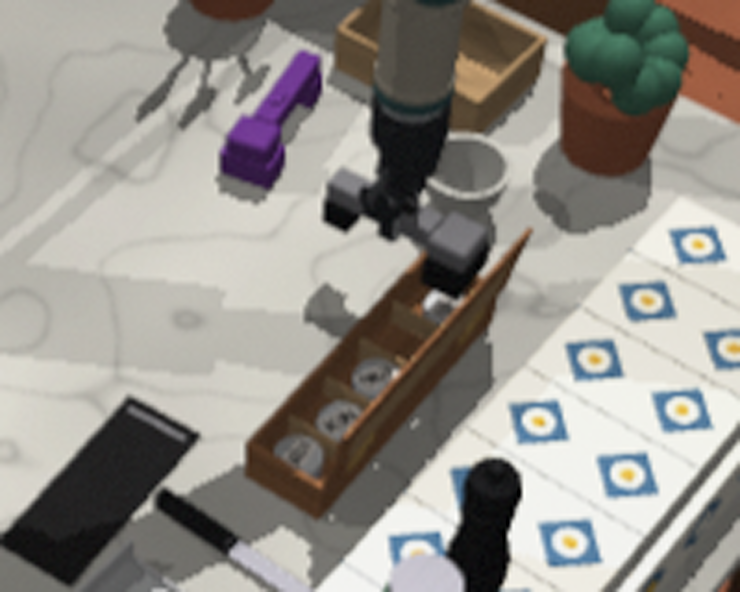

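The scanner is level over tin 1. Holding still there.

```bash
python3 -m inch '[0,0.1,0.2,0,0,0,0, 0,0.1,0.2,0,0,0,0, 0,0.1,0.2,0,0,0,0, 0,0.1,0.2,0,0,0,0, 0,0.1,0.2,0,0,0,0, 0,0.1,0.2,0,0,0,0, 0,0.1,0.2,0,0,0,0, 0,0.1,0.2,0,0,0,0, 0,0.1,0.2,0,0,0,0, 0,0.1,0.2,0,0,0,0, 0,0.1,0.2,0,0,0,0, 0,0.1,0.2,0,0,0,0]'; python3 -m inch '[0,0,0,0,0,0,0, 0,0,0,0,0,0,0, 0,0,0,0,0,0,0, 0,0,0,0,0,0,0, 0,0,0,0,0,0,0, 0,0,0,0,0,0,0, 0,0,0,0,0,0,0]'; python3 -c "
from h import *
st();snap('wrist','w18.png');delta([497.4,283.2,105],[-np.pi/2,0,2.803])"
```

```text
clock: 22.2
eef_pos: [493.4, 379.3, 104.3]
tool_rot: [-1.571, 0.002, -3.073]
force: [0.3, 0.5, -1.5]
width: 29.1
clock: 22.9
eef_pos: [493.4, 379.3, 104.3]
tool_rot: [-1.571, 0.002, -3.073]
force: [0.2, 0.3, -1.8]
width: 29.4
t 22.9 p [493.4 379.3 104.3] rpy [-1.571e+00  2.000e-03 -3.073e+00] F [ 0.2  0.3 -1.8] w 29.4 q [-0.57  0.75 -0.22  1.7   0.23  0.71 -2.41]
shift cm [ 0.27 -0.07  9.62] turn [ 0.  23.3 -0.1] rows>= 2.7
```

View pics/w18.png

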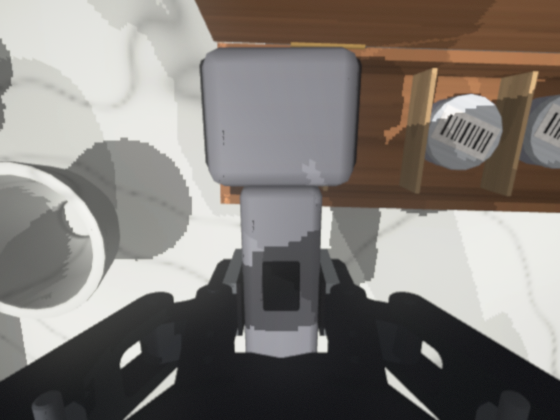

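```bash
python3 -m inch '[0,0.1,-0.1,2,0,6,0, 0,0.1,-0.1,4.5,0,12,0, 0,0.2,-0.1,7,0,18,0, 0,0.3,-0.1,9.6,0,23.3,0, 0,0.3,-0.1,9.6,0,23.3,0, 0,0.3,-0.1,9.6,0,23.3,0, 0,0.3,-0.1,9.6,0,23.3,0]'; python3 -c "
from h import *
st();delta([497.4,283.2,105],[-np.pi/2,0,2.803])"
```

```text
clock: 23.65
eef_pos: [497.1, 284.8, 105.5]
tool_rot: [-1.573, 0.001, 2.806]
force: [0.2, 0.0, -2.4]
width: 29.3
t 23.65 p [497.1 284.8 105.5] rpy [-1.573e+00  1.000e-03  2.806e+00] F [ 0.2  0.  -2.4] w 29.3 q [-0.49  0.69 -0.12  1.85  0.13  0.61 -2.6 ]
shift cm [-0.09  0.05  0.14] turn [ 0.1  0.2 -0.1] rows>= 0.0
```

```bash
python3 -m inch '[0,0,0,0,0,0,0, 0,0,0,0,0,0,0, 0,0,0,0,0,0,0, 0,0,0,0,0,0,0, 0,0,0,0,0,0,0, 0,0,0,0,0,0,0, 0,0,0,0,0,0,0, 0,0,0,0,0,0,0, 0,0,0,0,0,0,0, 0,0,0,0,0,0,0, 0,0,0,0,0,0,0, 0,0,0,0,0,0,0]'; python3 -m inch '[0,0,0,0,0,0,0, 0,0,0,0,0,0,0, 0,0,0,0,0,0,0, 0,0,0,0,0,0,0, 0,0,0,0,0,0,0]'; python3 -c "
from h import *
st();snap('wrist','w19.png');snap('scene','s19.png')
a=cv2.imread('pics/s19.png')[80:240,230:430]; cv2.imwrite('pics/c19.png',cv2.resize(a,None,fx=3.7,fy=3.7,interpolation=cv2.INTER_CUBIC));delta([501.5,213.1,105],[-np.pi/2,0,2.8416])"
```

```text
clock: 24.85
eef_pos: [497.0, 283.3, 105.3]
tool_rot: [-1.572, 0.001, 2.804]
force: [0.2, -1.0, -2.8]
width: 29.1
clock: 25.35
eef_pos: [497.1, 283.3, 105.3]
tool_rot: [-1.572, 0.001, 2.804]
force: [0.7, 0.4, -1.9]
width: 29.0
t 25.35 p [497.1 283.3 105.3] rpy [-1.572e+00  1.000e-03  2.804e+00] F [ 0.7  0.4 -1.9] w 29.0 q [-0.49  0.69 -0.12  1.85  0.13  0.61 -2.6 ]
shift cm [-2.75  0.02  6.48] turn [ 0.  -2.2 -0.1] rows>= 1.4
```

View pics/c19.png

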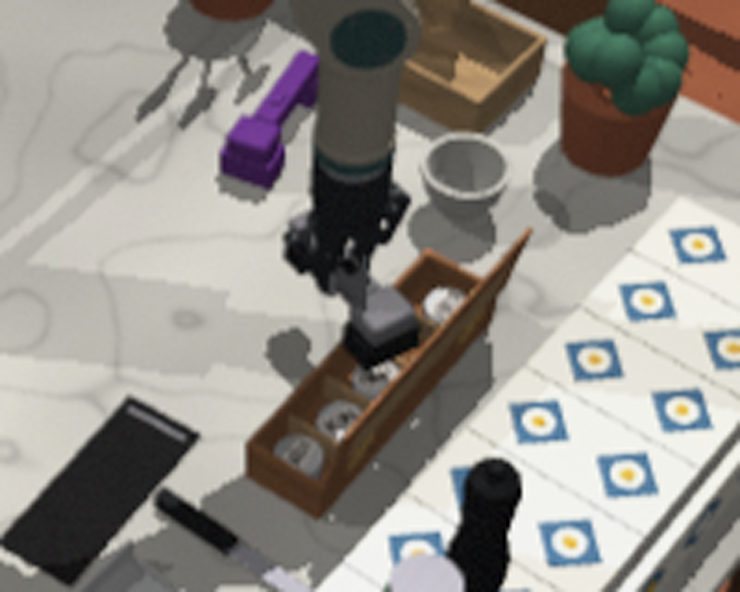

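View pics/w19.png

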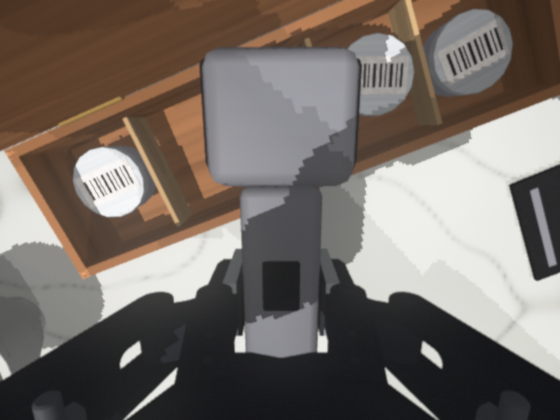

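The scanner is over tin 3 and clear of the lid; the next tin's bars (380,77) lie parallel to its scan axis. On to tin 4.

```bash
python3 -m inch '[0,-0.7,0,2,0,-1,0, 0,-1.6,0,4,0,-2.2,0, 0,-2.75,0,6.5,0,-2.2,0, 0,-2.75,0,6.5,0,-2.2,0, 0,-2.75,0,6.5,0,-2.2,0, 0,-2.75,0,6.5,0,-2.2,0]'; python3 -c "
from h import *
st();delta([501.5,213.1,105],[-np.pi/2,0,2.8416])";  python3 -m inch '[0,0,0,0,0,0,0, 0,0,0,0,0,0,0, 0,0,0,0,0,0,0, 0,0,0,0,0,0,0, 0,0,0,0,0,0,0, 0,0,0,0,0,0,0, 0,0,0,0,0,0,0, 0,0,0,0,0,0,0, 0,0,0,0,0,0,0, 0,0,0,0,0,0,0, 0,0,0,0,0,0,0, 0,0,0,0,0,0,0]'; python3 -m inch '[0,0,0,0,0,0,0, 0,0,0,0,0,0,0, 0,0,0,0,0,0,0, 0,0,0,0,0,0,0, 0,0,0,0,0,0,0]'; python3 -c "
from h import *
st();snap('wrist','w20.png');delta([493,122.6,105],[-np.pi/2,0,-2.9936])"
```

```text
clock: 26.05
eef_pos: [501.5, 214.2, 105.4]
tool_rot: [-1.573, 0.001, 2.843]
force: [0.0, 0.6, -1.2]
width: 29.3
t 26.05 p [501.5 214.2 105.4] rpy [-1.573e+00  1.000e-03  2.843e+00] F [ 0.   0.6 -1.2] w 29.3 q [-0.36  0.66 -0.14  1.92  0.16  0.57 -2.48]
shift cm [-0.03  0.04  0.1 ] turn [ 0.1  0.1 -0.1] rows>= 0.0
clock: 27.25
eef_pos: [501.5, 212.9, 105.3]
tool_rot: [-1.572, 0.001, 2.842]
force: [-0.2, -0.3, -1.7]
width: 29.1
clock: 27.75
eef_pos: [501.5, 212.9, 105.3]
tool_rot: [-1.572, 0.001, 2.842]
force: [-0.0, -0.2, -2.1]
width: 29.6
t 27.75 p [501.5 212.9 105.3] rpy [-1.572e+00  1.000e-03  2.842e+00] F [-0.  -0.2 -2.1] w 29.6 q [-0.36  0.66 -0.14  1.92  0.16  0.57 -2.48]
shift cm [-1.85  0.02  8.88] turn [  0.  -25.6  -0.1] rows>= 3.0
```

View pics/w20.png

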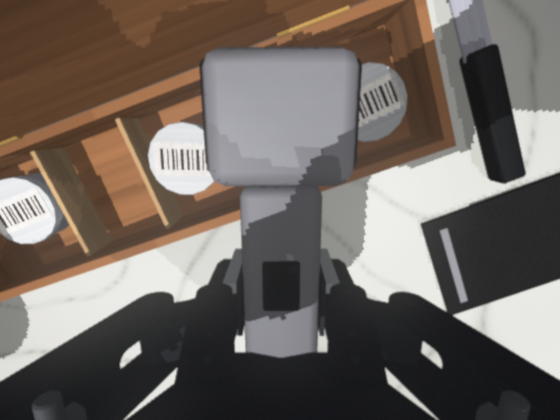

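```bash
python3 -m inch '[0,0,0,2,0,-7,0, 0,-0.5,0,5,0,-14,0, 0,-1.2,0,7,0,-21,0, 0,-1.85,0,8.9,0,-25.6,0, 0,-1.85,0,8.9,0,-25.6,0, 0,-1.85,0,8.9,0,-25.6,0, 0,-1.85,0,8.9,0,-25.6,0]'; python3 -c "
from h import *
st();delta([493,122.6,105],[-np.pi/2,0,-2.9936])";  python3 -m inch '[0,0,0,0,0,0,0, 0,0,0,0,0,0,0, 0,0,0,0,0,0,0, 0,0,0,0,0,0,0, 0,0,0,0,0,0,0, 0,0,0,0,0,0,0, 0,0,0,0,0,0,0, 0,0,0,0,0,0,0, 0,0,0,0,0,0,0, 0,0,0,0,0,0,0, 0,0,0,0,0,0,0, 0,0,0,0,0,0,0]'; python3 -m inch '[0,0,0,0,0,0,0, 0,0,0,0,0,0,0, 0,0,0,0,0,0,0, 0,0,0,0,0,0,0, 0,0,0,0,0,0,0]'; python3 -c "
from h import *
st();snap('wrist','w21.png');snap('top','t21.png')"
```

```text
clock: 28.5
eef_pos: [493.1, 123.8, 105.4]
tool_rot: [-1.572, 0.002, -2.994]
force: [-0.3, 0.6, -1.1]
width: 29.0
t 28.5 p [493.1 123.8 105.4] rpy [-1.572e+00  2.000e-03 -2.994e+00] F [-0.3  0.6 -1.1] w 29.0 q [-0.12  0.63 -0.27  2.02  0.32  0.53 -2.04]
shift cm [0.02 0.04 0.11] turn [ 0.1 -0.  -0.1] rows>= 0.0
clock: 29.7
eef_pos: [492.9, 122.4, 105.2]
tool_rot: [-1.571, 0.002, -2.994]
force: [0.1, 0.4, -1.9]
width: 29.3
clock: 30.2
eef_pos: [492.9, 122.4, 105.2]
tool_rot: [-1.571, 0.002, -2.994]
force: [0.2, -0.9, -2.7]
width: 29.4
t 30.2 p [492.9 122.4 105.2] rpy [-1.571e+00  2.000e-03 -2.994e+00] F [ 0.2 -0.9 -2.7] w 29.4 q [-0.11  0.63 -0.27  2.02  0.32  0.53 -2.04]
```

View pics/w21.png

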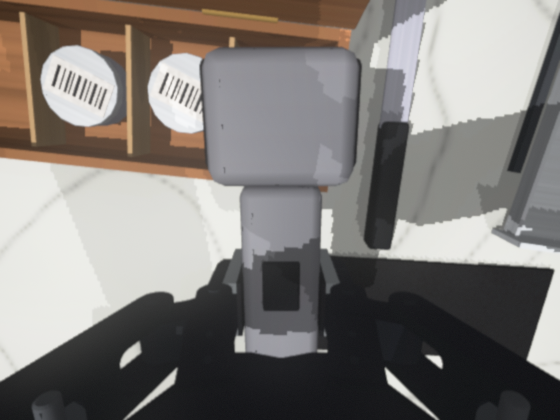

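View pics/t21.png

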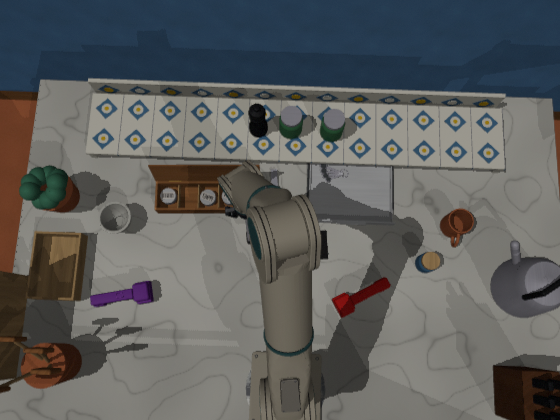

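All four labels have been held under the scan line. The knife is where I left it, at (390,190) in the wrist view. Now the scanner goes back to its mat.

```bash
python3 -m inch '[0,2,-4,0,0,0,0, 0,3,-8,0,0,0,0, 0,3,-10,0,0,0,0, 0,3,-10,0,0,0,0]'; python3 -c "
from h import *
st();delta([421.3,7.6,180],[-np.pi/2,0,-1.4905])"
```

```text
clock: 30.7
eef_pos: [464.8, 118.6, 207.9]
tool_rot: [-1.571, 0.008, -2.994]
force: [1.7, -0.3, -1.3]
width: 29.3
t 30.7 p [464.8 118.6 207.9] rpy [-1.571  0.008 -2.994] F [ 1.7 -0.3 -1.3] w 29.3 q [-0.05  0.44 -0.36  2.01  0.23  0.73 -1.97]
shift cm [ 5.96  2.74 10.35] turn [ -0.3 -86.2  -0.4] rows>= 10.0
```

```bash
python3 -m inch '[0,0.6,0.2,1,0,-8.6,0, 0,1.2,0.4,2,0,-17,0, 0,1.8,0.6,3,0,-26,0, 0,2.4,0.9,4,0,-34,0, 0,3,1.2,5,0,-43,0, 0,3.6,1.5,6,0,-51,0, 0,4.2,1.8,7,0,-60,0, 0,4.8,2.1,8,0,-69,0, 0,5.4,2.4,9,0,-77,0, 0,6,2.7,10.35,0,-86.2,0, 0,6,2.7,10.35,0,-86.2,0, 0,6,2.7,10.35,0,-86.2,0]'; python3 -m inch '[0,0,0,0,0,0,0, 0,0,0,0,0,0,0]'; python3 -c "
from h import *
st();delta([421.3,7.6,30],[-np.pi/2,0,-1.4905]);snap('wrist','w22.png')"
```

```text
clock: 31.9
eef_pos: [418.9, 7.0, 177.5]
tool_rot: [-1.57, 0.001, -1.494]
force: [0.4, 1.6, -1.6]
width: 29.0
clock: 32.1
eef_pos: [419.4, 7.6, 178.2]
tool_rot: [-1.568, 0.0, -1.49]
force: [0.5, 0.0, -1.4]
width: 29.0
t 32.1 p [419.4   7.6 178.2] rpy [-1.568  0.    -1.49 ] F [ 0.5  0.  -1.4] w 29.0 q [ 0.47  0.49 -0.77  2.17  0.54  0.68 -0.6 ]
shift cm [ 0.02 14.82  0.16] turn [-0.1  0.  -0. ] rows>= 3.0
```

View pics/w22.png

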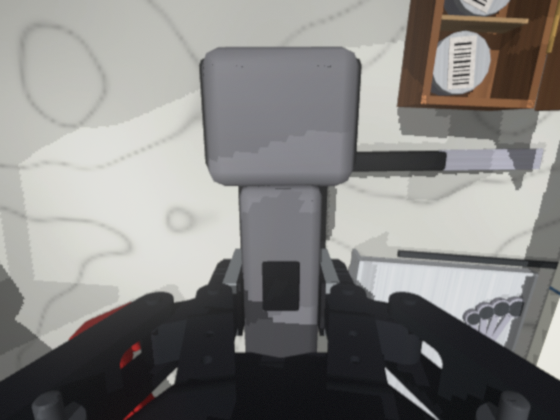

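```bash
python3 -c "
from h import *
d=load('w22.png');print(ray(d,445,160,20).round(1),ray(d,543,157,12).round(1),ray(d,350,161,20).round(1))"
python3 -m inch '[0,0,4,0.15,0,0,0, 0,0,8,0.15,0,0,0, 0,0,11,0.15,0,0,0, 0,0,13,0.15,0,0,0, 0,0,14,0.15,0,0,0, 0,0,14,0.15,0,0,0, 0,0,14,0.15,0,0,0]'; python3 -c "
from h import *
st();delta([421.3,7.6,29.5],[-np.pi/2,0,-1.4905])"
```

```text
[568.2  52.6  20. ] [665.   62.4  12. ] [480.1  44.6  20. ]
clock: 32.85
eef_pos: [421.1, 7.5, 38.3]
tool_rot: [-1.569, 0.0, -1.489]
force: [0.2, -1.0, -1.6]
width: 29.1
t 32.85 p [421.1   7.5  38.3] rpy [-1.569  0.    -1.489] F [ 0.2 -1.  -1.6] w 29.1 q [ 0.18  0.72 -0.38  2.28  0.96  0.31 -0.97]
shift cm [-0.01  0.88  0.02] turn [-0.1  0.1 -0. ] rows>= 0.2
```

The knife was knocked: its joint is now at about (568,53), turned roughly 5°. It stays clear of the mat. Setting the scanner down.

```bash
python3 -m inch '[0,0,0.4,0,0,0,0, 0,0,0.7,0,0,0,0, 0,0,0.88,0,0,0,0, 0,0,0.88,0,0,0,0, 0,0,0.88,0,0,0,0]'; python3 -c "
from h import *
st()"
```

```text
clock: 33.35
eef_pos: [420.7, 6.9, 29.4]
tool_rot: [-1.569, 0.0, -1.49]
force: [-0.3, 0.1, -1.2]
width: 29.3
t 33.35 p [420.7   6.9  29.4] rpy [-1.569  0.    -1.49 ] F [-0.3  0.1 -1.2] w 29.3 q [ 0.16  0.74 -0.36  2.28  1.01  0.28 -1.02]
```

```bash
python3 -m inch '[0,0,0.05,0,0,0,0, 0,0,0.05,0,0,0,0, 0.3,0,0.05,0,0,0,0, 0.6,0,0.05,0,0,0,0, 0.6,0,0.05,0,0,0,0, 0.6,0,0.05,0,0,0,0, 0.6,0,-4,0,0,0,0, 0.6,0,-8,0,0,0,0, 0.6,0,-13,0,0,0,0, 0.6,0,-18,0,0,0,0, 0.6,0,-18,0,0,0,0, 0.6,0,-18,0,0,0,0]'; python3 -c "
from h import *
st();snap('wrist','w23.png')"
```

```text
clock: 34.55
eef_pos: [420.9, 6.3, 210.1]
tool_rot: [-1.567, -0.001, -1.491]
force: [-0.9, -0.7, -0.1]
width: 51.4
t 34.55 p [420.9   6.3 210.1] rpy [-1.567e+00 -1.000e-03 -1.491e+00] F [-0.9 -0.7 -0.1] w 51.4 q [ 0.55  0.45 -0.86  2.13  0.5   0.77 -0.56]
```

View pics/w23.png

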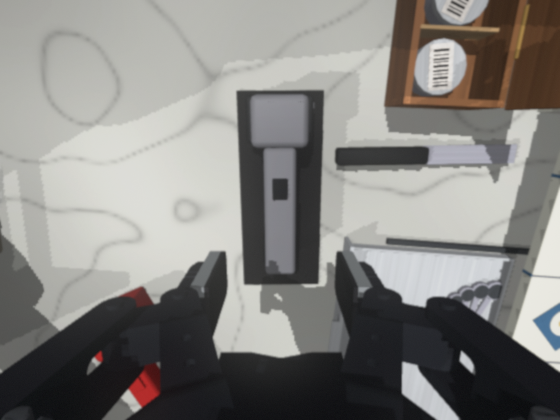

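The scanner stands in the middle of the mat, parallel to it. Next I'll measure the knife: handle end (337,156), joint (428,156), tip (516,154).

```bash
python3 -c "
from h import *
d=load('w23.png')
e,j,t=[ray(d,*p)[:2] for p in((337,156,20),(428,156,20),(516,154,12))]
print(e,j,t); k=(t-e)/np.linalg.norm(t-e); a=np.arctan2(k[1],k[0]);print('yaw',a,np.linalg.norm(j-e))
g=j-16*k; print(g)
sc=[ray(d,*p,62).round(1) for p in((279,96),(279,148),(280,274))];print('scanner',sc)
print('mat',np.mean([ray(d,*p,4) for p in((237,91),(323,91),(244,284),(318,284))],axis=0))
delta([g[0],g[1],120],[-np.pi/2,0,a-np.pi]);delta([g[0],g[1],1.8],[-np.pi/2,0,a-np.pi])"
```

```text
[475.2092005   43.89123619] [568.4169939   51.30092182] [664.06706477  60.20224913]
yaw 0.08615282131665893 93.50185127499059
[552.47633565  49.92418125]
scanner [array([411.7,  93.9,  62. ]), array([415.1,  50.3,  62. ]), array([425.7, -72.1,  62. ])]
mat [421.10964254  -5.33291888   4.        ]
shift cm [-3.3   8.91 13.55] turn [-0.1 89.7 -0. ] rows>= 10.4
shift cm [-3.31 20.73 13.54] turn [-0.1 89.7 -0. ] rows>= 10.4
```

```bash
python3 -m inch '[0.4,-0.5,0,2,0,17,0, 0.4,-1,0,4,0,34,0, 0.4,-1.5,0,6,0,51,0, 0.4,-2,0,8,0,68,0, 0.4,-3.3,0,13.5,0,89.7,0, 0.4,-3.3,0,13.5,0,89.7,0, 0.4,-3.3,0,13.5,0,89.7,0, 0.4,-3.3,0,13.5,0,89.7,0, 0.4,-3.3,0,13.5,0,89.7,0, 0.4,-3.3,0,13.5,0,89.7,0, 0.4,-3.3,5,13.5,0,89.7,0, 0.4,-3.3,9,13.5,0,89.7,0]'; python3 -m inch '[0.4,0,0,0,0,0,0, 0.4,0,0,0,0,0,0]'; python3 -c "
from h import *
st();delta([552.5,49.9,1.8],[-np.pi/2,0,.086-np.pi]);snap('wrist','w24.png')"
```

```text
clock: 35.8
eef_pos: [551.3, 50.6, 116.8]
tool_rot: [-1.569, -0.0, -3.056]
force: [1.2, -0.8, 0.7]
width: 34.4
clock: 36.0
eef_pos: [551.3, 51.0, 118.3]
tool_rot: [-1.571, -0.002, -3.054]
force: [0.8, -1.0, 0.4]
width: 34.5
t 36.0 p [551.3  51.  118.3] rpy [-1.571e+00 -2.000e-03 -3.054e+00] F [ 0.8 -1.   0.4] w 34.5 q [ 0.06  0.66 -0.31  1.89  0.32  0.65 -1.93]
shift cm [-0.13 11.65  0.12] turn [-0.   0.1  0.1] rows>= 2.3
```

View pics/w24.png

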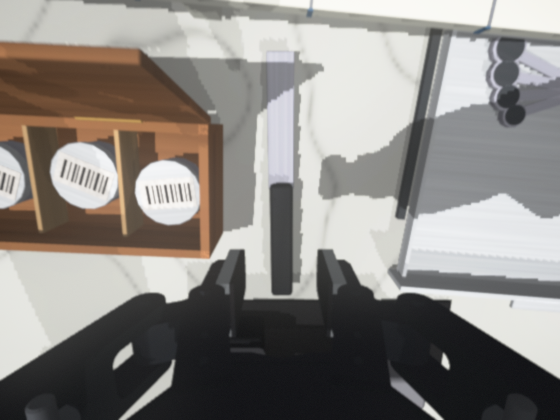

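```bash
python3 -c "
from h import *
d=load('w24.png')
print([ray(d,*p).round(1) for p in((281.5,183,20),(282,293,20),(281,52,12))])"
python3 -m inch '[0.4,-0.1,4,0.1,0,0,0, 0.4,-0.1,8,0.1,0,0,0, 0.4,-0.1,10.5,0.1,0,0,0, 0.4,-0.1,11.5,0.1,0,0,0, 0.4,-0.1,11.5,0.1,0,0,0, 0.4,-0.1,11.5,0.1,0,0,0]'; python3 -c "
from h import *
st()"
```

```text
[array([572.6,  51.5,  20. ]), array([479.9,  42.9,  20. ]), array([664.5,  59.9,  12. ])]
clock: 36.65
eef_pos: [555.2, 50.2, 6.2]
tool_rot: [-1.571, 0.005, -3.055]
force: [-0.5, 0.8, 0.1]
width: 34.1
t 36.65 p [555.2  50.2   6.2] rpy [-1.571  0.005 -3.055] F [-0.5  0.8  0.1] w 34.1 q [-0.    0.84 -0.21  1.93  0.41  0.41 -2.01]
```

```bash
python3 -m inch '[0.4,0,0.15,0,0,0,0, 0.4,0,0.2,0,0,0,0, 0.4,0,0.2,0,0,0,0, 0,0,0.2,0,0,0,0, 0,0,0.2,0,0,0,0, 0,0,0.2,0,0,0,0, 0,0,0.2,0,0,0,0, 0,0,0.2,0,0,0,0]'; python3 -c "
from h import *
st()"; python3 -m inch '[0,0,-2,0,0,0,0, 0,0,-6,0,0,0,0, 0,0,-11,0,0,0,0, 0,0,-16,0,0,0,0, 0,0,-16,0,0,0,0, 0,0,-16,0,0,0,0]'; python3 -c "
from h import *
st();snap('wrist','w25.png')"
```

```text
clock: 37.45
eef_pos: [554.0, 50.4, 3.0]
tool_rot: [-1.571, 0.002, -3.055]
force: [-0.4, -0.8, 5.2]
width: 16.2
t 37.45 p [554.   50.4   3. ] rpy [-1.571e+00  2.000e-03 -3.055e+00] F [-0.4 -0.8  5.2] w 16.2 q [-0.    0.85 -0.21  1.93  0.41  0.41 -2.01]
clock: 38.05
eef_pos: [553.8, 50.1, 163.6]
tool_rot: [-1.571, 0.004, -3.055]
force: [-0.4, -0.5, -1.1]
width: 16.6
t 38.05 p [553.8  50.1 163.6] rpy [-1.571  0.004 -3.055] F [-0.4 -0.5 -1.1] w 16.6 q [ 0.09  0.6  -0.35  1.85  0.29  0.74 -1.91]
```

View pics/w25.png

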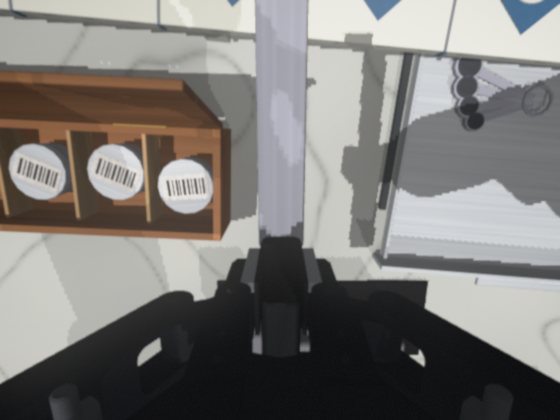

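```bash
python3 -c "
from h import *
delta([575,-186,120],[-np.pi/2,0,-1.56])"
```

```text
shift cm [-0.17  4.21 23.69] turn [ -0.  -85.7  -0. ] rows>= 10.0
```

```bash
python3 -m inch '[0,1.5,0,2,0,-8.6,0, 0,2,0,4,0,-17,0, 0,2,0,6,0,-26,0, 0,2,0,8,0,-34,0, 0,2,0,11,0,-43,0, 0,2,0,14,0,-51,0, 0,1,0,17,0,-60,0, 0,0,0,20,0,-69,0, 0,-0.2,0,23.7,0,-77,0, 0,-0.2,2,23.7,0,-85.7,0, 0,-0.2,4.2,23.7,0,-85.7,0, 0,-0.2,4.2,23.7,0,-85.7,0]'; python3 -m inch '[0,0,0,0,0,0,0, 0,0,0,0,0,0,0]'; python3 -c "
from h import *
st();delta([575,-186,13.5],[-np.pi/2,0,-1.56]);snap('wrist','w26.png')"
```

```text
clock: 39.3
eef_pos: [572.1, -185.8, 115.4]
tool_rot: [-1.579, 0.004, -1.56]
force: [-0.9, 0.1, -1.0]
width: 16.6
clock: 39.5
eef_pos: [576.3, -185.4, 120.8]
tool_rot: [-1.569, 0.001, -1.559]
force: [0.1, 0.3, 0.3]
width: 16.5
t 39.5 p [ 576.3 -185.4  120.8] rpy [-1.569e+00  1.000e-03 -1.559e+00] F [0.1 0.3 0.3] w 16.5 q [ 0.7   0.81 -0.74  1.73  0.69  0.88 -0.33]
shift cm [ 0.06 10.73 -0.16] turn [-0.1  0.1 -0. ] rows>= 2.1
```

View pics/w26.png

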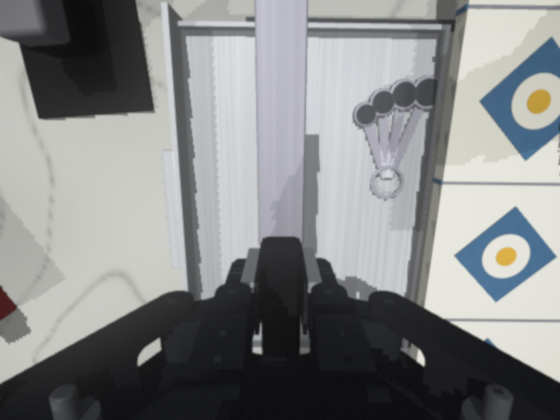

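```bash
python3 -m inch '[0,0,4,-0.2,0,0,0, 0,0,7,-0.2,0,0,0, 0,0,9.5,-0.2,0,0,0, 0,0,10.3,-0.2,0,0,0, 0,0,10.5,-0.2,0,0,0, 0,0,10.5,-0.2,0,0,0]'; python3 -c "
from h import *
st();delta([575,-186,13.5],[-np.pi/2,0,-1.56])"
```

```text
clock: 40.15
eef_pos: [575.2, -186.0, 16.7]
tool_rot: [-1.567, -0.0, -1.559]
force: [0.4, 0.3, -1.4]
width: 16.6
t 40.15 p [ 575.2 -186.    16.7] rpy [-1.567 -0.    -1.559] F [ 0.4  0.3 -1.4] w 16.6 q [ 0.64  0.94 -0.63  1.78  0.83  0.7  -0.44]
shift cm [ 0.    0.32 -0.02] turn [-0.2  0.   0. ] rows>= 0.1
```

```bash
python3 -m inch '[0,0,0.15,0,0,0,0, 0,0,0.2,0,0,0,0, 0,0,0.2,0,0,0,0, 0.2,0,0.2,0,0,0,0, 0.4,0,0.2,0,0,0,0, 0.4,0,0.2,0,0,0,0, 0.4,0,0.2,0,0,0,0, 0.4,0,-3,0,0,0,0, 0.4,0,-8,0,0,0,0, 0.4,0,-13,0,0,0,0, 0.4,0,-18,0,0,0,0, 0.4,0,-18,0,0,0,0]'; python3 -c "
from h import *
st();snap('wrist','w27.png')"
```

```text
clock: 41.35
eef_pos: [578.3, -185.8, 202.7]
tool_rot: [-1.557, -0.002, -1.56]
force: [0.5, 1.0, 0.3]
width: 34.0
t 41.35 p [ 578.3 -185.8  202.7] rpy [-1.557 -0.002 -1.56 ] F [0.5 1.  0.3] w 34.0 q [ 0.75  0.71 -0.82  1.67  0.6   1.01 -0.26]
```

View pics/w27.png

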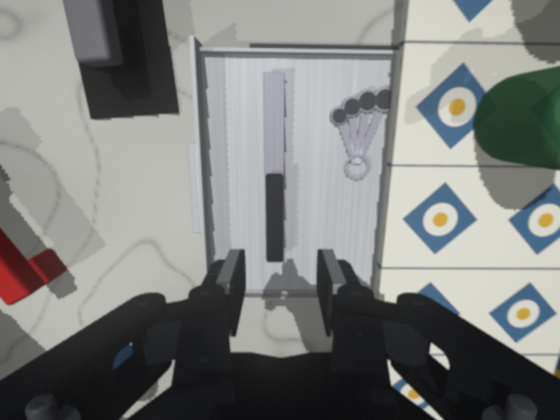

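The knife lies flat in the tray beside the spoons. Now the lid: I'll come from behind it with closed fingers.

```bash
python3 -c "
from h import *
d=load('top0.png')
print('mill',ray(d,258,107,228).round(0),ray(d,258,132,60).round(0))
delta([578,-186,290]);delta([655,262,290],[-np.pi/2,0,-np.pi+.04])"
```

```text
mill [781. 108. 228.] [769. 114.  60.]
shift cm [ 0.   -9.06  0.26] turn [0. 0. 0.] rows>= 1.8
shift cm [-44.71  -9.07   8.46] turn [-0.5 88.3 -0.3] rows>= 10.3
```

```bash
python3 -m inch '[0,0,-4,0,0,0,0, 0,0,-9,0,0,0,0, 0,-44.7,-9,8.4,0,88.3,0, 0,-44.7,-9,8.4,0,88.3,0, 0,-44.7,-9,8.4,0,88.3,0, 0,-44.7,-9,8.4,0,88.3,0, 0,-44.7,-9,8.4,0,88.3,0, 0,-44.7,-9,8.4,0,88.3,0, 0,-44.7,-9,8.4,0,88.3,0, 0,-44.7,-9,8.4,0,88.3,0, 0,-44.7,-9,8.4,0,88.3,0, 0,-44.7,-9,8.4,0,88.3,0]';  python3 -m inch '[0,0,0,0,0,0,0, 0,0,0,0,0,0,0]'; python3 -c "
from h import *
st();delta([655,262,137],[-np.pi/2,0,-np.pi+.04]);snap('wrist','w28.png')"
```

```text
clock: 42.6
eef_pos: [649.7, 271.6, 283.4]
tool_rot: [-1.577, -0.002, -3.055]
force: [-0.7, 1.1, -0.0]
width: 0.1
clock: 42.8
eef_pos: [652.5, 260.1, 284.3]
tool_rot: [-1.568, -0.0, -3.057]
force: [-0.1, -0.3, 0.3]
width: -0.5
t 42.8 p [652.5 260.1 284.3] rpy [-1.568 -0.    -3.057] F [-0.1 -0.3  0.3] w -0.5 q [-0.2   0.7  -0.44  1.27  0.29  1.24 -2.13]
shift cm [-0.27 14.73 -0.2 ] turn [-0.2  2.6  0. ] rows>= 2.9
```

View pics/w28.png

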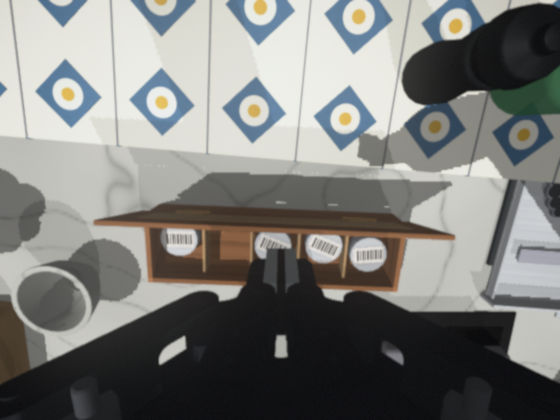

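```bash
python3 -c "
from h import *
d=load('w28.png')
print(ray(d,94,222,155).round(1),ray(d,453,237,155).round(1),ray(d,275,229,155).round(1))"
```

```text
[619.7 421.7 155. ] [632.4 101.9 155. ] [626.6 261.8 155. ]
```

```bash
python3 -m inch '[0,-0.4,4,-0.2,0,2.6,0, 0,-0.4,8,-0.2,0,2.6,0, 0,-0.4,12,-0.2,0,2.6,0, 0,-0.4,14.5,-0.2,0,2.6,0, 0,-0.4,14.5,-0.2,0,2.6,0, 0,-0.4,14.5,-0.2,0,2.6,0, 0,-0.4,14.5,-0.2,0,2.6,0]'; python3 -c "
from h import *
st();snap('scene','s29.png');
a=cv2.imread('pics/s29.png')[80:240,230:430]; cv2.imwrite('pics/c29.png',cv2.resize(a,None,fx=3.7,fy=3.7,interpolation=cv2.INTER_CUBIC))"
```

```text
clock: 43.55
eef_pos: [658.2, 263.9, 143.1]
tool_rot: [-1.572, 0.005, -3.106]
force: [-0.2, 1.1, 0.6]
width: -0.2
t 43.55 p [658.2 263.9 143.1] rpy [-1.572  0.005 -3.106] F [-0.2  1.1  0.6] w -0.2 q [-0.22  0.83 -0.39  1.41  0.35  0.96 -2.22]
```

View pics/c29.png

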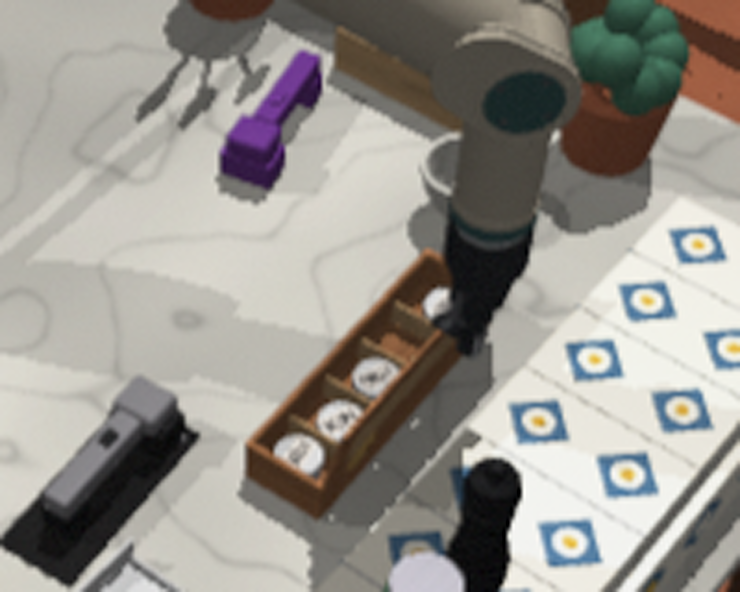

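```bash
python3 -m inch '[0,1,0.5,0,0,0,0, 0,2,0.5,0,0,0,0, 0,2.7,0.4,0,0,0,0, 0,3.4,0.4,0,0,0,0, 0,4.1,0.3,0,0,0,0, 0,4.8,0.4,0,0,0,0, 0,5.5,0.5,0,0,0,0, 0,6.2,0.6,0,0,0,0, 0,6.9,0.9,0,0,0,0, 0,7.5,1.1,0,0,0,0, 0,8.2,1.4,0,0,0,0, 0,8.2,1.4,0,0,0,0]'; python3 -c "
from h import *
st();snap('scene','s30.png');
a=cv2.imread('pics/s30.png')[80:240,230:430]; cv2.imwrite('pics/c30.png',cv2.resize(a,None,fx=3.7,fy=3.7,interpolation=cv2.INTER_CUBIC))"
```

```text
clock: 44.8
eef_pos: [573.0, 260.9, 125.9]
tool_rot: [-1.57, -0.001, -3.104]
force: [-0.4, 0.3, -0.7]
width: 0.1
t 44.8 p [573.  260.9 125.9] rpy [-1.570e+00 -1.000e-03 -3.104e+00] F [-0.4  0.3 -0.7] w 0.1 q [-0.24  0.75 -0.38  1.66  0.36  0.8  -2.32]
```

View pics/c30.png

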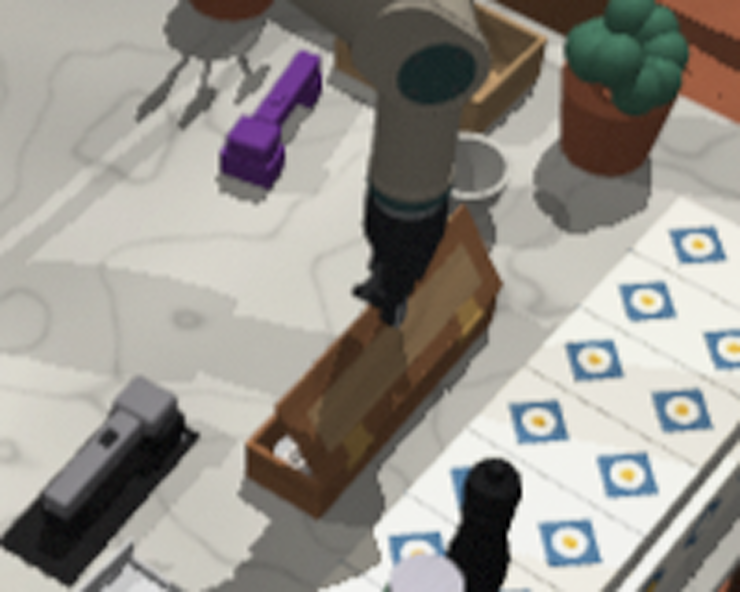

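```bash
python3 -m inch '[0,0.7,0.4,0,0,0,0, 0,1.4,0.95,0,0,0,0, 0,2,1.7,0,0,0,0, 0,2.7,2.6,0,0,0,0, 0,3.2,3.5,0,0,0,0, 0,3.6,4.5,0,0,0,0, 0,3.8,5.3,0,0,0,0, 0,4,6,0,0,0,0, 0,4,6.4,0,0,0,0, 0,4,6.5,0,0,0,0, 0,4,6.5,0,0,0,0]'; python3 -c "
from h import *
st();snap('scene','s31.png');
a=cv2.imread('pics/s31.png')[80:240,230:430]; cv2.imwrite('pics/c31.png',cv2.resize(a,None,fx=3.7,fy=3.7,interpolation=cv2.INTER_CUBIC))"
```

```text
clock: 45.95
eef_pos: [535.1, 259.6, 61.5]
tool_rot: [-1.571, 0.002, -3.105]
force: [-0.2, 0.5, -0.3]
width: 0.5
t 45.95 p [535.1 259.6  61.5] rpy [-1.571e+00  2.000e-03 -3.105e+00] F [-0.2  0.5 -0.3] w 0.5 q [-0.3   0.79 -0.33  1.8   0.41  0.61 -2.41]
```

View pics/c31.png

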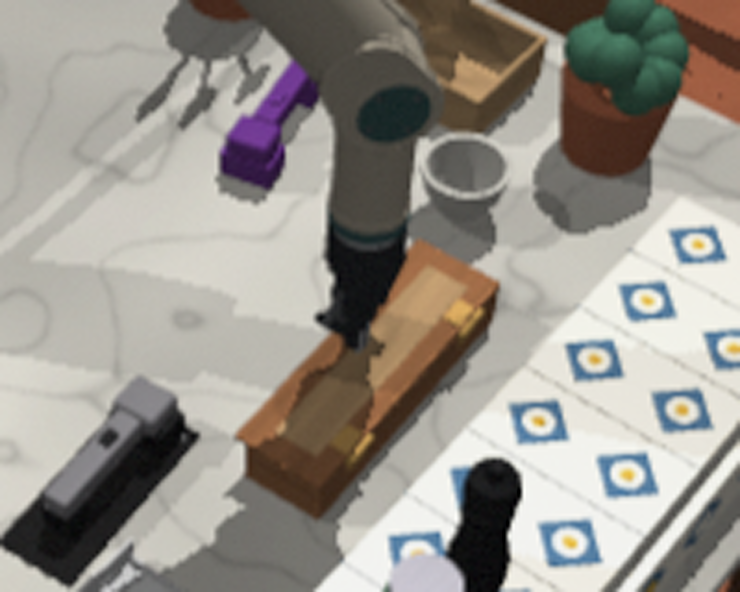

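Nearly shut. I'll press down the last bit until a force shows.

```bash
python3 -m inch '[0,0,0.2,0,0,0,0, 0,0,0.4,0,0,0,0, 0,0,0.4,0,0,0,0, 0,0,0.4,0,0,0,0]'; python3 -c "
from h import *
st()"
```

```text
clock: 46.4
eef_pos: [535.6, 259.9, 60.0]
tool_rot: [-1.571, 0.004, -3.105]
force: [-4.1, -2.6, 16.1]
width: -0.0
t 46.4 p [535.6 259.9  60. ] rpy [-1.571  0.004 -3.105] F [-4.1 -2.6 16.1] w -0.0 q [-0.3   0.8  -0.32  1.8   0.42  0.61 -2.41]
```

```bash
python3 -m inch '[0,0,-4,0,0,0,0, 0,0,-9,0,0,0,0, 0,0,-14,0,0,0,0, 0,0,-14,0,0,0,0]'; python3 -c "
from h import *
st();delta([445,-186,200],[-np.pi/2,0,-1.57])"
```

```text
clock: 46.8
eef_pos: [538.6, 262.5, 204.9]
tool_rot: [-1.577, 0.014, -3.105]
force: [0.6, -0.3, -0.6]
width: -0.1
t 46.8 p [538.6 262.5 204.9] rpy [-1.577  0.014 -3.105] F [ 0.6 -0.3 -0.6] w -0.1 q [-0.23  0.61 -0.43  1.7   0.31  0.89 -2.32]
shift cm [1.099e+01 4.000e-02 4.448e+01] turn [ -0.3 -88.   -0.9] rows>= 10.2
```

```bash
python3 -m inch '[0,11,0,44.5,0,-88,0, 0,11,0,44.5,0,-88,0, 0,11,0,44.5,0,-88,0, 0,11,0,44.5,0,-88,0, 0,11,0,44.5,0,-88,0, 0,11,0,44.5,0,-88,0, 0,11,0,44.5,0,-88,0, 0,11,0,44.5,0,-88,0, 0,11,0,44.5,0,-88,0, 0,11,0,44.5,0,-88,0, 0,11,0,44.5,0,-88,0, 0,11,0,44.5,0,-88,0]'; python3 -m inch '[0,0,0,0,0,0,0, 0,0,0,0,0,0,0]'; python3 -c "
from h import *
st();delta([445,-186,14],[-np.pi/2,0,-1.57]);snap('wrist','w32.png')"
```

```text
clock: 48.0
eef_pos: [440.7, -190.0, 197.0]
tool_rot: [-1.569, 0.001, -1.571]
force: [-0.3, 0.3, -0.1]
width: 0.1
clock: 48.2
eef_pos: [441.3, -188.6, 197.4]
tool_rot: [-1.569, 0.0, -1.569]
force: [-0.0, 0.9, -0.3]
width: 0.1
t 48.2 p [ 441.3 -188.6  197.4] rpy [-1.569  0.    -1.569] F [-0.   0.9 -0.3] w 0.1 q [ 0.95  0.57 -0.9   2.    0.6   0.85 -0.28]
shift cm [-0.26 18.34  0.34] turn [-0.1  0.1 -0. ] rows>= 3.7
```

View pics/w32.png

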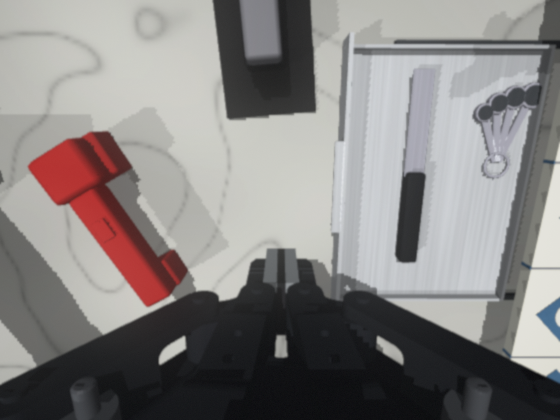

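```bash
python3 -m inch '[0,-0.3,5,0.2,0,0,0, 0,-0.3,10,0.2,0,0,0, 0,-0.3,14,0.2,0,0,0, 0,-0.3,17,0.2,0,0,0, 0,-0.3,18.3,0.2,0,0,0, 0,-0.3,18.3,0.2,0,0,0, 0,-0.3,18.3,0.2,0,0,0]'; python3 -c "
from h import *
st()"
```

```text
clock: 48.95
eef_pos: [443.9, -185.5, 14.6]
tool_rot: [-1.569, 0.0, -1.568]
force: [0.3, 0.2, 0.1]
width: 0.0
t 48.95 p [ 443.9 -185.5   14.6] rpy [-1.569  0.    -1.568] F [0.3 0.2 0.1] w 0.0 q [ 0.7   0.84 -0.55  2.12  1.02  0.47 -0.65]
```

```bash
python3 -m inch '[0,0,0,2,0,0,0, 0,0,0,2.8,0,0,0, 0,0,0,3.4,0,0,0, 0,0,0,4,0,0,0, 0,0,0,4.8,0,0,0, 0,0,0,5.6,0,0,0, 0,0,0,6.4,0,0,0, 0,0,0,7.2,0,0,0, 0,0,0,8,0,0,0, 0,0,0,8.8,0,0,0, 0,0,0,9.6,0,0,0, 0,0,0,10.4,0,0,0]'; python3 -m inch '[0,0,0,0.8,0,0,0, 0,0,0,1.6,0,0,0, 0,0,0,2.4,0,0,0, 0,0,0,3.2,0,0,0, 0,0,0,4,0,0,0, 0,0,0,4.8,0,0,0, 0,0,0,5.6,0,0,0, 0,0,0,6.4,0,0,0, 0,0,0,7,0,0,0, 0,0,0,7.4,0,0,0, 0,0,0,7.4,0,0,0]'; python3 -c "
from h import *
st()"
```

```text
clock: 50.15
eef_pos: [547.9, -186.1, 14.3]
tool_rot: [-1.57, 0.0, -1.569]
force: [-2.1, -1.7, 0.5]
width: -0.1
clock: 51.25
eef_pos: [622.6, -185.1, 14.8]
tool_rot: [-1.567, 0.001, -1.569]
force: [0.3, 0.4, 0.3]
width: 0.1
t 51.25 p [ 622.6 -185.1   14.8] rpy [-1.567e+00  1.000e-03 -1.569e+00] F [0.3 0.4 0.3] w 0.1 q [ 0.63  1.   -0.68  1.65  0.83  0.8  -0.43]
```

```bash
python3 -m inch '[0,0,0,0.3,0,0,0, 0,0,0,0.6,0,0,0, 0,0,0,0.9,0,0,0, 0,0,0,0.9,0,0,0]'; python3 -c "
from h import *
st();snap('top','t33.png');snap('scene','s33.png')"
```

```text
clock: 51.65
eef_pos: [631.2, -185.4, 14.7]
tool_rot: [-1.568, 0.001, -1.569]
force: [1.0, 0.5, 0.0]
width: 0.2
t 51.65 p [ 631.2 -185.4   14.7] rpy [-1.568e+00  1.000e-03 -1.569e+00] F [1.  0.5 0. ] w 0.2 q [ 0.62  1.01 -0.68  1.62  0.82  0.82 -0.42]
```

```bash
python3 -m inch '[0,0,0,0.3,0,0,0, 0,0,0,0.5,0,0,0, 0,0,0,0.5,0,0,0]'; python3 -c "
from h import *
st();snap('top','t33.png');a=cv2.imread('pics/t33.png')[100:290,220:480]; cv2.imwrite('pics/c33.png',cv2.resize(a,None,fx=3,fy=3,interpolation=cv2.INTER_CUBIC))"
```

```text
clock: 52.05
eef_pos: [635.7, -186.0, 14.5]
tool_rot: [-1.569, -0.0, -1.569]
force: [-0.8, -0.9, 0.4]
width: 0.1
t 52.05 p [ 635.7 -186.    14.5] rpy [-1.569 -0.    -1.569] F [-0.8 -0.9  0.4] w 0.1 q [ 0.62  1.01 -0.68  1.61  0.82  0.83 -0.41]
```

View pics/c33.png

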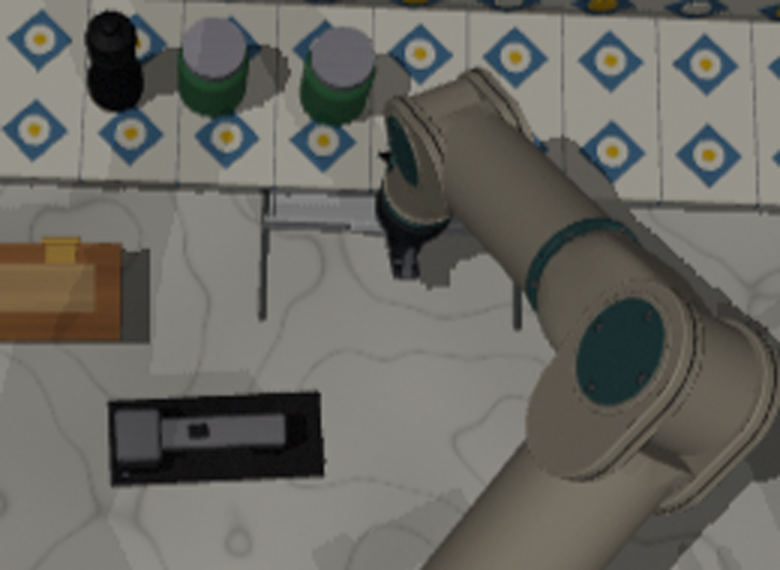

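```bash
python3 -c "
from h import *
d=load('t33.png')
print(ray(d,220+325/3,100+228/3,36).round(1),ray(d,220+325/3,100+217/3,36).round(1))"; python3 -m inch '[0,0,0,0.3,0,0,0, 0,0,0,0.6,0,0,0, 0,0,0,0.6,0,0,0]'; python3 -c "
from h import *
st()"
```

```text
[ 641.6 -110.5   36. ] [ 653.5 -110.3   36. ]
clock: 52.4
eef_pos: [641.1, -185.9, 14.4]
tool_rot: [-1.57, -0.0, -1.569]
force: [-2.9, -0.5, 1.0]
width: 0.0
t 52.4 p [ 641.1 -185.9   14.4] rpy [-1.57  -0.    -1.569] F [-2.9 -0.5  1. ] w 0.0 q [ 0.61  1.02 -0.69  1.59  0.81  0.84 -0.4 ]
```

```bash
python3 -m inch '[0,0,0,0.3,0,0,0, 0,0,0,0.4,0,0,0, 0,0,0,0.4,0,0,0]'; python3 -c "
from h import *
st()"
```

```text
clock: 52.7
eef_pos: [641.1, -185.9, 14.4]
tool_rot: [-1.578, -0.001, -1.569]
force: [-11.5, -0.5, 7.7]
width: 0.3
t 52.7 p [ 641.1 -185.9   14.4] rpy [-1.578e+00 -1.000e-03 -1.569e+00] F [-11.5  -0.5   7.7] w 0.3 q [ 0.61  1.02 -0.69  1.58  0.81  0.85 -0.4 ]
```

The force rises to 11.5 N with no further travel, so the tray is at its home stop. I'll retract and check everything.

```bash
python3 -m inch '[0,0,0,-1,0,0,0, 0,0,0,-4,0,0,0, 0,0,-3,-8,0,0,0, 0,0,-8,-10,0,0,0, 0,0,-13,-12,0,0,0, 0,0,-18,-14,0,0,0, 0,0,-20,-16,0,0,0, 0,0,-20,-16,0,0,0, 0,0,-20,-16,0,0,0]'; python3 -c "
from h import *
st();delta([300,-450,320])"
```

```text
clock: 53.6
eef_pos: [486.0, -186.5, 215.2]
tool_rot: [-1.566, -0.001, -1.57]
force: [0.3, 0.3, -0.1]
width: -0.0
t 53.6 p [ 486.  -186.5  215.2] rpy [-1.566e+00 -1.000e-03 -1.570e+00] F [ 0.3  0.3 -0.1] w -0.0 q [ 0.9   0.6  -0.9   1.88  0.59  0.94 -0.28]
shift cm [ 26.33 -10.54 -18.58] turn [0. 0. 0.] rows>= 6.8
```

```bash
python3 -m inch '[0,0,-8,0,0,0,0, 0,26,-10,-18.5,0,0,0, 0,26,-10,-18.5,0,0,0, 0,26,-10,-18.5,0,0,0, 0,26,-10,-18.5,0,0,0, 0,26,-10,-18.5,0,0,0, 0,26,-10,-18.5,0,0,0, 0,26,-10,-18.5,0,0,0, 0,26,-10,-18.5,0,0,0, 0,26,-10,-18.5,0,0,0]'; python3 -c "
from h import *
st();snap('top','t34.png');snap('scene','s34.png');a=cv2.imread('pics/t34.png')[80:280,140:410]; cv2.imwrite('pics/c34.png',cv2.resize(a,None,fx=2.96,fy=2.96,interpolation=cv2.INTER_CUBIC))"
```

```text
clock: 54.6
eef_pos: [300.9, -446.3, 312.7]
tool_rot: [-1.568, 0.003, -1.569]
force: [1.4, 0.4, 0.1]
width: 0.2
t 54.6 p [ 300.9 -446.3  312.7] rpy [-1.568  0.003 -1.569] F [1.4 0.4 0.1] w 0.2 q [ 1.57  0.54 -1.01  1.7   0.48  1.18  0.44]
```

View pics/c34.png

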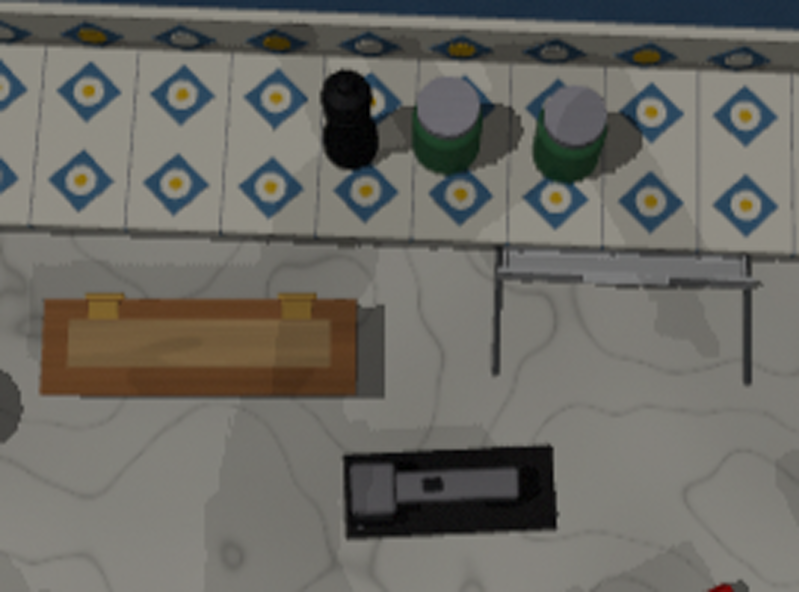

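View pics/s34.png

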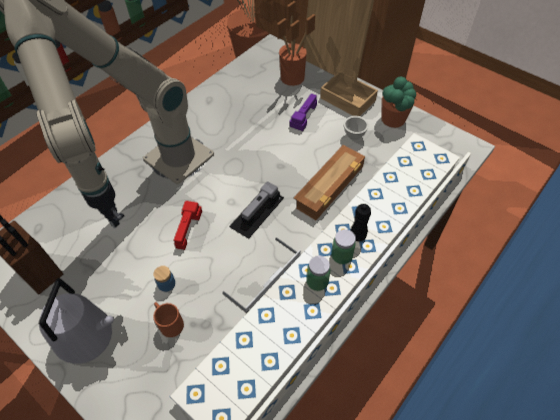

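```bash
python3 -c "
from h import *
d=load('t34.png')
f=lambda u,v:ray(d,140+u/2.96,80+v/2.96,36).round(1)
print(f(500,278),f(760,287))"
```

```text
[646.1 -49.8  36. ] [ 646.6 -324.    36. ]
```

```bash
python3 - <<'E'
from h import *
o=[]
for f,y0 in(('top0.png',210),('t34.png',162)):
    a=cv2.imread('pics/'+f)[y0:y0+25,300:400]; o.append(cv2.resize(a,None,fx=8,fy=8,interpolation=cv2.INTER_NEAREST))
cv2.imwrite('pics/c35.png',np.vstack(o))
E
```

```text
(no output)
```

View pics/c35.png

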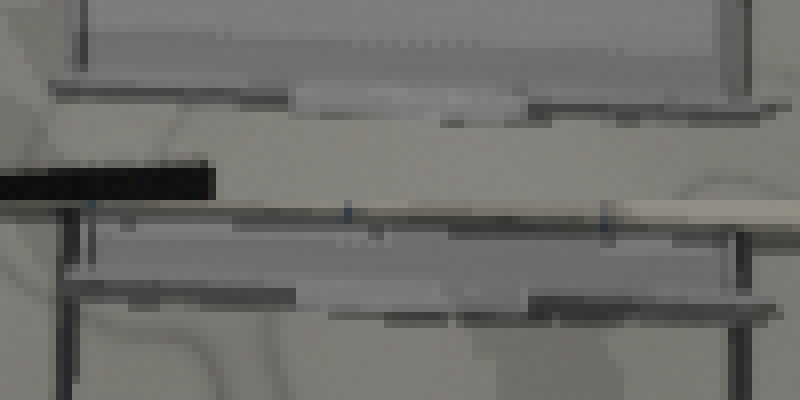

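```bash
python3 - <<'E'
from h import *
a=load('top0.png');b=load('t34.png')
for z in(20,36): print(ray(b,337,172,z)[0]-ray(a,337,220,z)[0], ray(b,337,172.5,z)[0]-ray(a,337,219.5,z)[0])
E
```

```text
154.47609696120708 151.25724757160037
152.96303338062933 149.7757120000714
```

The picture gives about 153 ± 2 mm of travel, against 155 mm for fully home. One more gentle push will confirm the stop.

```bash
python3 -m inch '[0,-26,0,22,0,0,0, 0,-26,0,22,0,0,0, 0,-26,0,22,0,0,0, 0,-26,0,22,0,0,0, 0,-26,0,22,0,0,0, 0,-26,0,22,0,0,0, 0,-26,0,22,0,0,0, 0,-26,0,22,0,0,0, 0,-26,0,22,0,0,0]'; python3 -c "
from h import *
st();delta([600,-160,14.5],[-np.pi/2,0,-np.pi/2])"
```

```text
clock: 55.6
eef_pos: [520.5, -183.3, 314.2]
tool_rot: [-1.57, 0.0, -1.563]
force: [-0.2, -0.8, 0.2]
width: 0.1
t 55.6 p [ 520.5 -183.3  314.2] rpy [-1.57   0.    -1.563] F [-0.2 -0.8  0.2] w 0.1 q [ 0.9   0.55 -0.97  1.67  0.48  1.19 -0.18]
shift cm [-2.26 29.98  7.93] turn [-0.1  0.4 -0. ] rows>= 6.2
```

```bash
python3 -m inch '[0,0.3,5,3,0,0,0, 0,0.3,10,6,0,0,0, 0,0.3,15,7.5,0,0,0, 0,0.3,20,7.5,0,0,0, 0,0.3,25,7.5,0,0,0, 0,0.3,29,7.5,0,0,0, 0,0.3,29.8,7.5,0,0,0, 0,0.3,29.8,7.5,0,0,0, 0,0.3,29.8,7.5,0,0,0]'; python3 -c "
from h import *
st()"; python3 -m inch '[0,0,0,1,0,0,0, 0,0,0,2,0,0,0, 0,0,0,3,0,0,0, 0,0,0,3.8,0,0,0, 0,0,0,4.3,0,0,0, 0,0,0,4.6,0,0,0, 0,0,0,4.6,0,0,0, 0,0,0,4.6,0,0,0]'; python3 -c "
from h import *
st()"
```

```text
clock: 56.5
eef_pos: [596.6, -189.2, 18.5]
tool_rot: [-1.566, 0.0, -1.57]
force: [-0.2, 0.2, 0.4]
width: 0.2
t 56.5 p [ 596.6 -189.2   18.5] rpy [-1.566  0.    -1.57 ] F [-0.2  0.2  0.4] w 0.2 q [ 0.66  0.97 -0.69  1.72  0.85  0.77 -0.45]
clock: 57.3
eef_pos: [641.1, -188.6, 16.3]
tool_rot: [-1.57, 0.001, -1.569]
force: [-0.3, 0.1, -0.6]
width: 0.1
t 57.3 p [ 641.1 -188.6   16.3] rpy [-1.570e+00  1.000e-03 -1.569e+00] F [-0.3  0.1 -0.6] w 0.1 q [ 0.62  1.02 -0.7   1.59  0.82  0.85 -0.4 ]
```

```bash
python3 -m inch '[0,0,0,0.2,0,0,0, 0,0,0,0.5,0,0,0, 0,0,0,0.6,0,0,0, 0,0,0,0.6,0,0,0]'; python3 -c "
from h import *
st()"
```

```text
clock: 57.7
eef_pos: [641.2, -188.6, 16.3]
tool_rot: [-1.582, -0.001, -1.569]
force: [-15.2, 1.1, 12.1]
width: 0.2
t 57.7 p [ 641.2 -188.6   16.3] rpy [-1.582e+00 -1.000e-03 -1.569e+00] F [-15.2   1.1  12.1] w 0.2 q [ 0.62  1.03 -0.7   1.57  0.81  0.87 -0.4 ]
```

The plate does not give at 15 N and stops at the same place, TCP x = 641, so the tray is fully home. I'll retract and take a last look.

```bash
python3 -m inch '[0,0,0,-1,0,0,0, 0,0,0,-4,0,0,0, 0,0,-3,-8,0,0,0, 0,0,-8,-10,0,0,0, 0,0,-13,-12,0,0,0, 0,0,-18,-14,0,0,0, 0,0,-22,-14,0,0,0, 0,0,-25,-14,0,0,0, 0,0,-25,-14,0,0,0]'; python3 -m inch '[0,22,0,-19,0,0,0, 0,22,0,-19,0,0,0, 0,22,0,-19,0,0,0, 0,22,0,-19,0,0,0, 0,22,0,-19,0,0,0, 0,22,0,-19,0,0,0, 0,22,0,-19,0,0,0, 0,22,0,-19,0,0,0, 0,22,0,-19,0,0,0]'; python3 -c "
from h import *
st();snap('top','t36.png');
d=load('t36.png');print(ray(d,337,172,36).round(1))"
```

```text
clock: 58.6
eef_pos: [509.9, -189.2, 271.3]
tool_rot: [-1.56, -0.003, -1.57]
force: [-0.7, -0.4, -0.1]
width: 0.1
clock: 59.5
eef_pos: [318.3, -408.2, 265.8]
tool_rot: [-1.569, 0.001, -1.567]
force: [-0.4, 0.7, -0.9]
width: 0.2
t 59.5 p [ 318.3 -408.2  265.8] rpy [-1.569e+00  1.000e-03 -1.567e+00] F [-0.4  0.7 -0.9] w 0.2 q [ 1.51  0.56 -1.    1.82  0.54  1.06  0.31]
[ 655.6 -137.4   36. ]
```

View pics/t36.png

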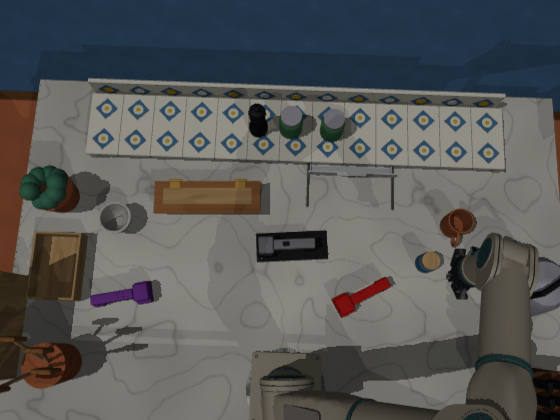

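The top view shows the lid shut (208,197), the scanner on its mat (290,245), the tray home (350,172), the other items where they were, and the arm free.

```bash
python3 -c "
from cell import finish_job
print(finish_job())"
```

```text
the job is handed in; nothing more can be done
None
```

The spice stock check is done and handed in, with the robot's clock at about 60 s of the 210 s allowed. `finish_job` reports no verdict, so the results below come from my own checks.

- **Lid opened:** I prised it up by the front lip with the palette knife and opened it to its stop, where the push force rose to 9 N. I laid the knife on the counter between box and tray while scanning.
- **Scanning:** Compartment 2 was empty. I scanned tins 1, 3, 4 and 5 from left to right, each held level and still for over 1.5 s with the window about 50 mm above the label. There is no read-out from the scanner, so I know the poses were right but not that each label registered. At tin 4 I held the scanner about 2.5° off the bars and 1 mm short of the label's middle, to keep clear of the lid.
- **Scanner and knife put back:** The scanner stands lengthwise in the middle of its mat, within a few millimetres by camera. The knife had been knocked about 3 cm while I was scanning, so I measured it again and laid it flat in the tray beside the spoons.
- **Lid and tray closed:** The lid is shut; I pressed it down with 16 N and the last picture shows it flat. The tray met a hard stop twice at the same place, at 11.5 N and 15 N. The camera gave about 153 mm of travel, and other edges in the same pictures as little as 150 mm, against 155 mm for fully home. I trusted the stop.

In the last picture the mill, jars, mortar, salt pot and mug stand where they were. The knife and spoons are then mostly out of sight under the ledge, so I last saw the knife lying in the tray before the push.

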